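# Load a model carrier under the scanner's sprung clips

## Task

Load the white stone model into the model scanner: set its carrier plate down gently on the front of the scanner's dock, bevelled edge toward the clips and push tab trailing, and let go of it; then push the plate in from behind, touching the plate and not the puttied-on stone, until both sprung clips have ridden up over it and snapped down into its side notches. The clip bar is not always screwed down at the same place, so feel for the end and do not force the plate against the stop; leave the yellow model's carrier and the other things where they are.

Things in the scene. Friction and masses are not known exactly. Their poses are not given: they have to be found in the camera images.
- white_carrier: Dark plate with the WHITE stone jaw model puttied on it; loose, 0.27 kg. Origin: middle of the plate's underside; x points to its leading edge, z up. Plate 90 mm (x) by 84 mm (y), 6 mm thick; all that stands on it is the stone and the push tab, with 27 mm free between them. Lift it by the stone's base, fingers closing along the plate's x (44 mm), their tips just above the plate.
- white_model: The white stone model, fixed on the white carrier: origin (middle of its underside) at x = 9, z = 8 mm in the carrier's frame, same axes; 44 mm (x) by 56 mm (y) by 33 mm high, solid. While the plate is raising a clip the fingers must not touch this stone.
- white_carrier_tab (a point): Middle of the rear face of the white carrier's upright push tab (5 mm thick, 40 mm wide, its top 18 mm above the plate's underside): 45 mm behind the plate's middle, 9 mm above its underside. x points the way the plate is pushed in.
- white_carrier_notch (a point): On the middle line of the white carrier's top, 6 mm ahead of its middle, level with its two side notches: each is open to the side, 12 mm long (x = 0 to 12 mm of the carrier), in the strips |y| = 28 to 42 mm. These strips' leading edges are bevelled: 1.5 mm high at the tip, 6 mm high 9 mm farther back.
- yellow_carrier: The same carrier plate with a YELLOW stone model of 48 by 62 by 34 mm on it; stays where it lies. One of the two carriers lies on the worktop left of the scanner, near the big furnace drum (solid, overhanging, to the left and beyond), the other to its right, beyond the curing box; which is which varies. Carry things over the middle, clear of both and of the tall mixer dome in front of the scanner.
- scanner: Fixed desktop model scanner. Origin: middle of its underside; plates go in along +x. White base 225 mm (x) by 170 mm (y) with a level aluminium deck: x = -103 to 109 mm, |y| < 56 mm, top at z = 40 mm. Two guide rails 8 mm high stand on the deck, 87 mm apart inside (plate: 84 mm), from x = 10 to 74 mm; they flare out to 104 mm apart at x = -18 mm.
- camera_head (a point): Middle of the scanner's camera head on its column, 146 mm to the dock's +y side, 240 mm up. The head is 150 mm long along the dock; its lowest edge is about 205 mm up and its nearest edge 115 mm from the dock's middle line. The column below it stands 139 mm off that line.
- dock_front (a point): Point on the deck (z = 40 mm), axes those of the scanner, over which to set the plate's middle down first: there it lies between the flares, clear of rails and clips. A few mm more or less do not matter.
- dock (a point): Point on the deck (z = 40 mm), 70 mm farther in than dock_front, same axes. The middle of a fully loaded plate stands over it when the bar with clips and stop is screwed down at the middle of its slots. But that bar may stand up to 15 mm farther in or out, and its setting is not reported: feel for it.
- clip_left (a joint): Left clip (36 mm to the dock's +y side), rad: 0 down, positive raised; about 0.09 riding on the plate, below 0.025 snapped into a notch. A steel leaf, hinged at its far end; a brass roller of 8 mm diameter under its near end is sprung down by 1.3 to 2 N and hangs 1 mm above the deck. The plate meets the rollers about 38 mm before it is home.
- clip_right (a joint): Right clip (36 mm to the dock's -y side), like the left. Pushing the plate under both takes up to about 12 N at its bevels, then 3 to 7 N. In the last 5 mm the rollers fall into the notches and draw the plate on, so the force drops to nothing; then its leading edge is at the rigid stop, on the same bar as the clips, and the force rises again without end: over 30 N is forcing it.
- bur_block: Bystander: white block with standing burs, 34 by 74 by 46 mm.
- tweezers: Bystander: steel tweezers lying flat, 130 mm long.
- sealer: Bystander: small white bottle with a black cap, 30 mm wide, 66 mm high.
- dappen_2: Bystander: small white ceramic dish, 32 mm wide, 20 mm high.

How it is judged:
By the outcome, as a careful person would: the job done as asked, in the order asked, and still so for the second after the job is handed in, with the robot touching nothing.
It also fails if it takes over 66 s, if anything falls off the work surface, if the arm or the gripper's body presses on something with over 40 N, if the wrist force passes 120 N, or if a joint passes its speed limit or range.

## Robot

A 6-joint arm with a two-finger parallel gripper is mounted at the origin on a cart in front of the work surface, level with it; the furniture and walls round the work are solid. World frame = base frame: x ahead of the robot, y to its left, z up, the work surface at z = 0. Lengths are in m, angles in rad, forces in N, time in s.
With the tool pointing down it reaches from about 0.35 to 0.925 m from the base axis. Payload 6.4 kg.
Tool frame: the origin (TCP) lies at the very end of the fingers, on their centre line; the grasp point (between the pads) lies arm.hold_point_z behind it (arm.hold_point_z is the distance from the TCP to the grasp point, in m); x points along the fingers, y is the direction in which the jaws open and shut, and the axes are right-handed (so a half turn about x gives the same grasp; the last joint's range is limited). The gripper opens to 85 mm and grips with 20 to 120 N. Pads are 22 mm wide; open, the fingers measure 114 mm over their backs; the gripper's body (76 mm by 85 mm) begins 54 mm behind the grasp point. The pads swing forward as they close: fully open they stand 13 mm farther back than shut.
Start: joints at [-1.522, 0.245, 1.558, -0, 1.339, -0.174], TCP at [0.144, -0.634, 0.191] pointing down, gripper open.
Joint ranges: [-3.13, 3.13], [-1.02, 2.26], [0.13, 2.54], [-0.95, 4.09], [0.21, 2.88], [-2.74, 2.74]. Speed limits (rad/s): [2.57, 2.57, 3.14, 3.14, 3.14, 3.14].

## Interface

Orientations are given as a unit quaternion [w, x, y, z].
In Python, from bench import arm gives the robot as it stands.
- The arm moves only by the tool jog_arm, never from a script. Its argument "plan" is a list of rows, each a list of 7 numbers: the gripper command: -1 is shut, 1 is fully open, values between are in proportion, then the shift along the tool's x, y, z in cm, then the turn, a rotation vector about the tool's x, y, z in rad. In form: [[grip, tx, ty, tz, wx, wy, wz], ...]. A call has 1 to 8 rows; each row is the pose to reach, as a shift and turn from the pose commanded when the call began, along the tool's axes at that moment; what a row does not reach only later rows make up. A row lasts 1/8 s, in which the tool goes at most 62.5 mm and 10.7 degrees, less where a joint would pass 70% of its speed; a pose out of reach is approached as far as the arm can. A call with a gripper value outside its range is refused whole. The fingers move at their own pace and stop on an object; the grip force is fixed at half the most. Time passes only in rows, so rows that repeat a pose let the fingers close. It gives the time, the measured TCP pose, the force and the opening at its end, in the units of the state.
- arm.get_obs(): the state, without advancing time (a new reading comes with each control period).
- arm.capture(name): name is "scene" or "top"; returns the picture (384x512x3 uint8, blue, green, red); there is no depth.
- arm.get_calibration(name): a dict with "fx", "fy", "cx", "cy" (pixels), "rvec" (rotation vector, rad) and "tvec" (3), from world to camera coordinates, as OpenCV has them. Camera axes: x right, y down, z forward; pixel columns grow to the right and rows downward; lengths in m; the calibration is good to about 2 mm. A picture is of the moment at which its call begins. get_calibration takes no time and is no camera call.
- arm.close_job(): hands the job in, once; it reports no verdict.
The state is a dict: "t": time; "joint_pos": joint angles; "qvel": joint speeds; "effort": joint torques, N m; "ee_pos": TCP position; "ee_rot": TCP orientation; "contact_force": force on the tool from outside, world axes, zero at the start; "torque": the same for the moment, N m; "gripper_width": finger opening in m.
Only numpy, scipy, OpenCV 4.12 (cv2) and the standard library are available. Lean on these libraries where they do the work, as an engineer would, in place of code of your own. Each camera call takes 0.05 s, during which the arm holds its last target.

## Working session

There is one attempt and no reset: what is moved stays moved. The work goes in short steps, Python scripts to look and compute and a tool call to move; the robot and the scene stay as the last step left them, time stands still between calls to the robot, and variables do not carry over. Pictures are saved under pics/ and viewed, and the job is handed in when it is done.

Besides the shell and the picture viewer there is one more tool, called after ">>>" in YAML: its name, and indented under it one key for each argument. jog_arm: Moves the arm, as the interface text tells. Its arguments: {"type":"object","properties":{"plan":{"type":"array","items":{"type":"array","items":{"type":"number"}}}},"required":["plan"]}

```bash
ls; mkdir -p pics
python3 - <<'E'
from bench import arm
import cv2
o=arm.get_obs()
for k,v in o.items(): print(k,v)
print(arm.hold_point_z)
for n in("scene","top"):
    cv2.imwrite(f"pics/{n}0.png",arm.capture(n)); print(n,arm.get_calibration(n))
E
```

```text
pics
t 0.0
joint_pos [-1.52209493e+00  2.45793470e-01  1.55904485e+00  1.43602915e-05
  1.33866144e+00 -1.74114467e-01]
qvel [-0.00094265 -0.00182485  0.00101746 -0.00130232 -0.00030047 -0.00056295]
effort [-2.48440865e-04 -4.29515970e+01 -3.26125896e+01 -2.05890838e-04
  5.37120781e-03 -2.47865404e-05]
ee_pos [ 0.14360417 -0.63328756  0.19027698]
ee_rot [ 0.07794061  0.7027701   0.07928587 -0.70267574]
contact_force [ 0.19731817 -0.76994648 -0.19331369]
torque [-0.02614276  0.00094981 -0.01598555]
gripper_width 0.08542814615995392
0.0187
scene {'fx': 468.30907343583067, 'fy': 468.30907343583067, 'cx': 251.98189988955315, 'cy': 195.78129283170688, 'rvec': array([ 2.6612236 ,  0.15976669, -0.0254356 ]), 'tvec': array([-0.56055468, -0.02192723,  1.39907814])}
top {'fx': 459.93403185599266, 'fy': 459.93403185599266, 'cx': 256.4591198666931, 'cy': 179.99593712763442, 'rvec': array([ 2.1811975 , -2.18649435,  0.07051177]), 'tvec': array([-0.03745515,  0.56389248,  1.26316292])}
```

View pics/scene0.png

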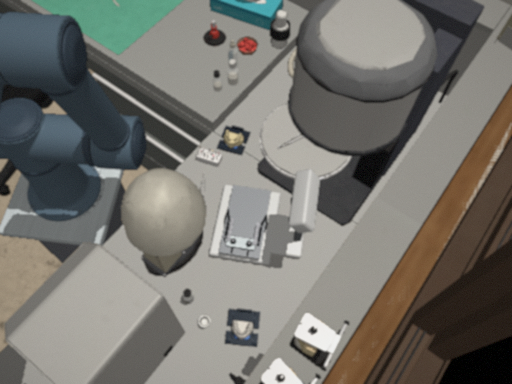

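View pics/top0.png

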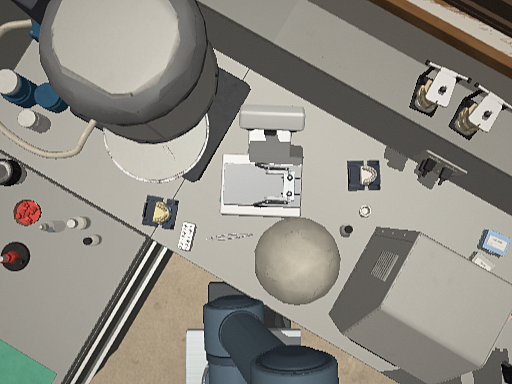

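The top view shows the white carrier at about (364,175) and the yellow one at (160,212). The scanner is at about (262,185), the dome at (297,262), and the camera head at (272,117). I'll enlarge these areas next.

```bash
cat > h.py <<'E'
import numpy as np, cv2
from scipy.spatial.transform import Rotation as R
from bench import arm
def cal(n):
    c=arm.get_calibration(n); K=np.array([[c['fx'],0,c['cx']],[0,c['fy'],c['cy']],[0,0,1]])
    Rm=cv2.Rodrigues(c['rvec'])[0]; return K,Rm,np.array(c['tvec']).ravel()
def ray(n,p):
    K,Rm,t=cal(n); d=Rm.T@np.linalg.inv(K)@np.array([p[0],p[1],1.]); return -Rm.T@t,d/np.linalg.norm(d)
def onz(n,p,z):
    c,d=ray(n,p); return c+d*(z-c[2])/d[2]
def tri(ps,pt):
    A=[];b=[]
    for n,p in(("scene",ps),("top",pt)):
        c,d=ray(n,p);M=np.eye(3)-np.outer(d,d);A.append(M);b.append(M@c)
    x=np.linalg.lstsq(np.vstack(A),np.hstack(b),rcond=None)[0]
    res=[np.linalg.norm(M@x-bb) for M,bb in zip(A,b)]
    return x,res
def proj(n,P):
    c=arm.get_calibration(n);K,_,_=cal(n)
    return cv2.projectPoints(np.array(P,float).reshape(-1,3),c['rvec'],c['tvec'],K,None)[0].reshape(-1,2)
def crop(img,x0,y0,x1,y1,s,name):
    cv2.imwrite(name,cv2.resize(img[y0:y1,x0:x1],None,fx=s,fy=s,interpolation=cv2.INTER_CUBIC))
E
python3 - <<'E'
from h import *
for n in("scene","top"): print(n,ray(n,(256,192)))
s=cv2.imread("pics/scene0.png");t=cv2.imread("pics/top0.png")
crop(t,210,90,330,180+45,6-1,"pics/t_scan.png") 
crop(t,335,145,395,205,10,"pics/t_white.png")
crop(s,205,165,325,270,5,"pics/s_scan.png")
crop(s,215,300,275,355,10,"pics/s_white.png")
for P in ([0.5,0,0],[.6,0,0],[.5,.1,0]): print(proj("top",P),proj("scene",P))
E
```

```text
scene (array([ 0.62258259, -0.59128807,  1.23890732]), array([-0.0377733 ,  0.46391944, -0.88507171]))
top (array([ 0.47497492, -0.04480663,  1.29898013]), array([ 0.04320364,  0.00572916, -0.99904986]))
[[242.78499032 203.06519266]] [[230.19487668 206.80066109]]
[[242.7779763 167.7757735]] [[264.02292604 210.54540192]]
[[207.36333845 203.14855876]] [[234.75846985 177.38950372]]
```

View pics/t_scan.png

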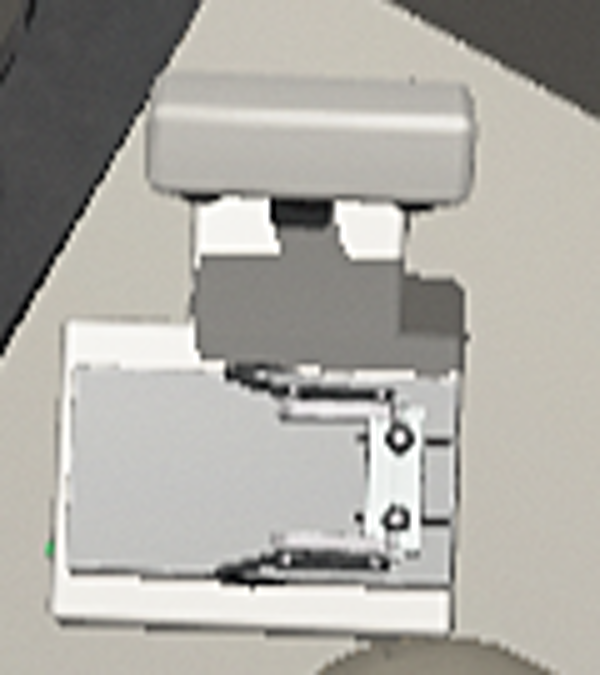

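View pics/t_white.png

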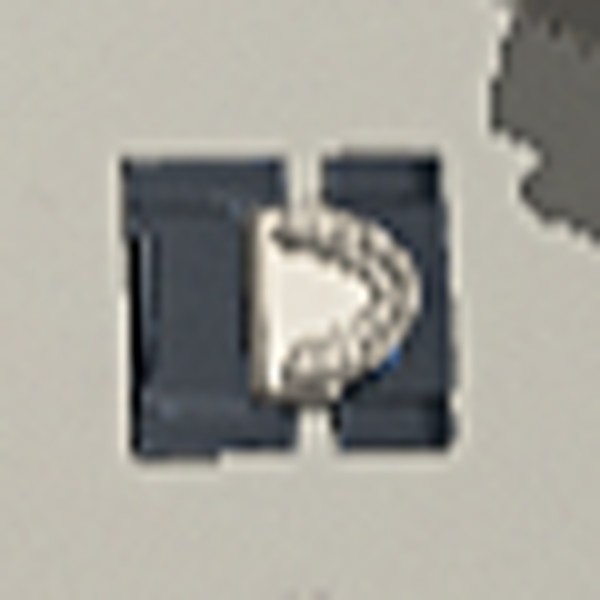

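View pics/s_scan.png

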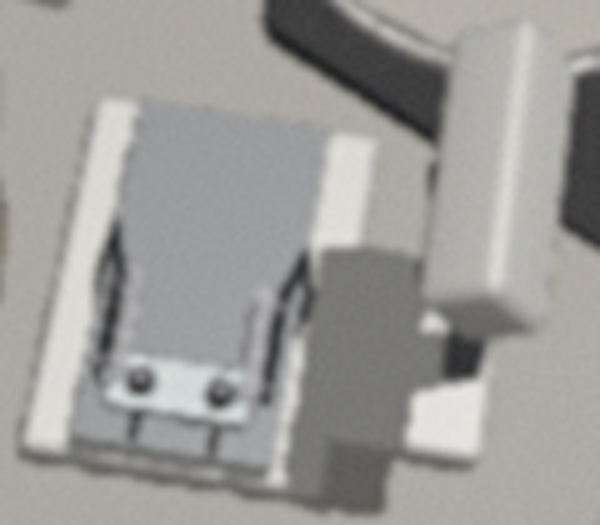

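View pics/s_white.png

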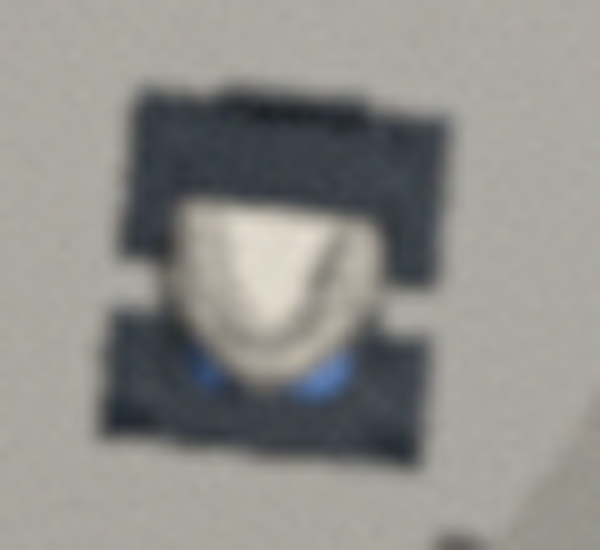

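The white carrier's tab faces image left and its notches and bevel face right, which is world -y. The scanner's +x also points image right, and its camera head is on the world +x side. So the plate needs almost no turn. Next I'll measure with masks.

```bash
cat > m.py <<'E'
from h import *
s=cv2.imread("pics/scene0.png");t=cv2.imread("pics/top0.png")
def dark(img,x0,y0,x1,y1,thr=100):
    m=np.zeros(img.shape[:2],np.uint8); g=img[y0:y1,x0:x1].max(2)
    m[y0:y1,x0:x1]=(g<thr)*255
    n,l,st,c=cv2.connectedComponentsWithStats(m); k=1+np.argmax(st[1:,4]); return (l==k).astype(np.uint8)
for n,img,b in(("top",t,(340,153,385,196)),("scene",s,(218,302,270,352))):
    mk=dark(img,*b); cs=max(cv2.findContours(mk,0,2)[0],key=cv2.contourArea)
    r=cv2.minAreaRect(cs); bx=cv2.boxPoints(r); print(n,mk.sum(),r)
    P=np.array([onz(n,p,0.005) for p in bx]); print(np.round(P,4)); print("ctr",P.mean(0))
# stone: bright in plate
for n,img,b in(("top",t,(352,160,382,192)),("scene",s,(228,315,258,342))):
    x0,y0,x1,y1=b; g=img[y0:y1,x0:x1]; print(n); 
    print(img[y0:y1,x0:x1].max(2)[::2,::2])
E
python3 m.py
python3 - <<'E'
from h import *
s=cv2.imread("pics/scene0.png");t=cv2.imread("pics/top0.png")
crop(t,215,150,310,220,8,"pics/t_scan2.png") 
crop(s,205,180,280,270,6,"pics/s_scan2.png")
E
```

```text
top 616 ((363.0, 175.5), (29.0, 32.0), 90.0)
[[ 0.6179 -0.2947  0.005 ]
 [ 0.6177 -0.385   0.005 ]
 [ 0.5357 -0.3833  0.005 ]
 [ 0.5359 -0.2934  0.005 ]]
ctr [ 0.57681857 -0.33911426  0.005     ]
scene 396 ((242.9172821044922, 317.9931335449219), (31.225101470947266, 17.93782615661621), 4.763641834259033)
[[ 0.5387 -0.3426  0.005 ]
 [ 0.536  -0.2962  0.005 ]
 [ 0.6183 -0.2932  0.005 ]
 [ 0.6195 -0.3396  0.005 ]]
ctr [ 0.57813563 -0.3179086   0.005     ]
top
[[163 161 162 163 161 151 201 200 150 111 114 112 116 111 197]
 [ 77  77  74  73  73  70 209 206  89  77  74  72  58  41 202]
 [ 80  82  89  83  80  69 212 187  75  67  67  67  55  44 205]
 [ 72  69  69  95 112 216 202 194 161  89  69  75  78  68 210]
 [ 83  81  81  76 123 112 136 145 141 215 202  57  74  66 211]
 [ 81  83  78  79 122 249 194 158 117 196 147 163  67  69 212]
 [ 80  79  78  77 122 240 232 237 244 190 190  88 141  69 213]
 [ 81  82  82  78 121 239 232 230 232 241 102 171 208  66 187]
 [ 81  79  81  79 120 243 231 233 235 212 182 109 117  69 156]
 [ 81  79  80  80 119 247 238 221 182 198 157 198  65  71 159]
 [ 79  8
[... 559 characters left out ...]
2  73]
 [ 72  70  92 163 173 189 186 174 157 136 114  95  77  67  76]
 [ 67  63  91 158 181 213 223 222 222 215 171 171 130  63  72]
 [ 90  69  93 159 180 204 223 221 224 195 151 181 153  69  73]
 [166 131 120 152 180 197 221 222 217 157 150 179 146  78  72]
 [165 136 108 147 167 184 214 223 210 155 171 170 149 141 142]
 [ 98  91  74 137 156 168 195 210 170 147 173 149 119 169 172]
 [ 69  65  53  88 137 142 162 165 151 165 166 108  85 118 128]
 [ 70  65  64  80 103 151 165 166 183 164 142  93  65  69  78]
 [ 74  72  68  88 108  96 137 143 138 163 168  97  71  72  80]
 [ 72  76  73  73  77  65  82  88 105 132 108  76  84  78  86]
 [ 57  63  71  71  72  74  74  77  73  75  74  77  77  77  89]]
```

View pics/t_scan2.png

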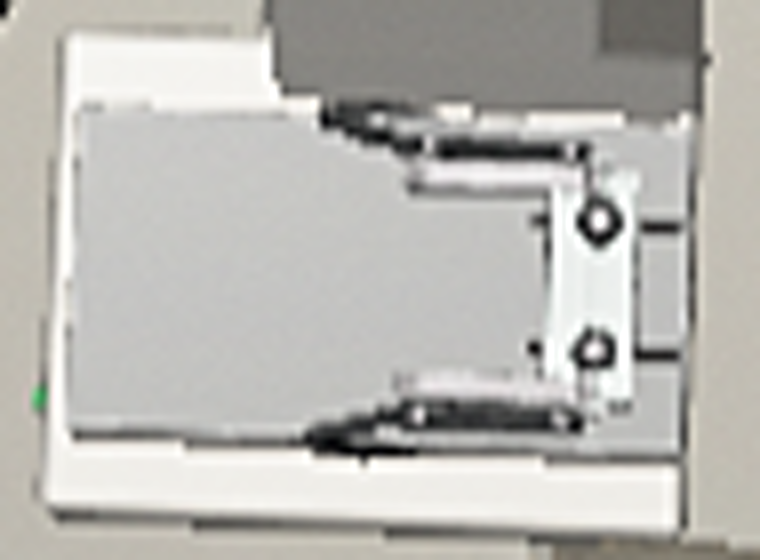

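View pics/s_scan2.png

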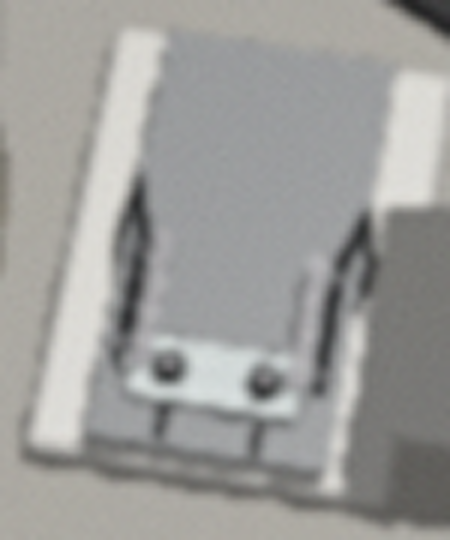

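```bash
cat > fit.py <<'E'
from h import *
def full(p,x0,y0,s): return (x0+(p[0]+.5)/s-.5, y0+(p[1]+.5)/s-.5)
def fit2(L,W):
    L=np.array(L)[:,:2];W=np.array(W)[:,:2];cl=L.mean(0);cw=W.mean(0)
    a=L-cl;b=W-cw; th=np.arctan2((a[:,0]*b[:,1]-a[:,1]*b[:,0]).sum(),(a*b).sum())
    Rm=np.array([[np.cos(th),-np.sin(th)],[np.sin(th),np.cos(th)]]); t=cw-Rm@cl
    return t,th,np.linalg.norm((Rm@L.T).T+t-W,axis=1)
def run(name,L,tp,sp):
    print("==",name)
    X=[]
    for l,a,b in zip(L,tp,sp):
        x,r=tri(b,a); X.append(x); print("tri",np.round(x*1000,1),np.round(np.array(r)*1000,1),"zexp",l[2]*1000)
    for n,q in(("tri",X),("top",[onz("top",p,l[2]) for p,l in zip(tp,L)]),("scene",[onz("scene",p,l[2]) for p,l in zip(sp,L)])):
        t,th,r=fit2(L,q); print(n,np.round(t*1000,1),"yaw",np.round(np.degrees(th),2),"res mm",np.round(r*1000,1))
if __name__=="__main__":
    run("scanner",[(-.103,.056,.04),(-.103,-.056,.04),(.109,.056,.04),(.109,-.056,.04)],
     [full(p,215,150,8) for p in[(78,105),(70,435),(692,120),(683,452)]],
     [full(p,205,180,6) for p in[(392,68),(165,33),(325,470),(82,438)]])
    run("carrier",[(-.045,.042,.006),(-.045,-.042,.006),(.045,.042,.0015),(.045,-.042,.0015)],
     [full(p,335,145,10) for p in[(122,157),(133,460),(440,152),(453,447)]],
     [full(p,215,300,10) for p in[(447,120),(140,92),(418,465),(103,435)]])
    # stone top rear corners: top (265,212),(262,393)?; 
    run("notch edges",[(0,.042,.006),(0.012,.042,.006),(0,-.042,.006),(0.012,-.042,.006)],
     [full(p,335,145,10) for p in[(285,155),(325,155),(298,453),(337,448)]],
     [full(p,215,300,10) for p in[(437,285),(430,335),(122,253),(113,308)]])
    run("stone rear",[(-.013,.028,.041),(-.013,-.028,.041)],[full(p,335,145,10) for p in[(262,212),(275,395)]],[full(p,215,300,10) for p in[(383,215),(180,203)]])
E
python3 fit.py
```

```text
== scanner
tri [611.1  50.   31.7] [0.2 0.2] zexp 40.0
tri [498.2  52.4  37.2] [1.2 1.2] zexp 40.0
tri [ 603.  -161.8   42.2] [1.4 1.4] zexp 40.0
tri [ 490.6 -158.    35.7] [0.1 0.1] zexp 40.0
tri [550.8 -51.3] yaw -92.01 res mm [0.8 1.2 0.4 0.5]
top [550.7 -51.5] yaw -91.64 res mm [0.8 1.4 1.1 1.6]
scene [550.9 -53. ] yaw -92.37 res mm [2.  1.1 3.  0.5]
== carrier
tri [ 619.6 -295.1    0.9] [1. 1.] zexp 6.0
tri [ 535.9 -297.    -3.1] [1.2 1.2] zexp 6.0
tri [ 621.2 -384.1    4.2] [0.2 0.2] zexp 1.5
tri [ 539.1 -386.2    1.9] [1.2 1.2] zexp 1.5
tri [ 578.9 -340.6] yaw -88.51 res mm [0.6 0.3 1.  1.1]
top [ 578.5 -340.2] yaw -88.53 res mm [0.7 1.2 0.6 0.5]
scene [ 579.4 -341.2] yaw -88.38 res mm [2.  2.1 2.1 2.2]
== notch edges
tri [ 620.6 -339.5    7.2] [0.3 0.3] zexp 6.0
tri [ 620.5 -351.6    4.1] [0.1 0.1] zexp 6.0
tri [ 537.5 -341.4    6.9] [1.4 1.4] zexp 6.0
tri [ 538.  -354.     1.1] [0.2 0.2] zexp 6.0
tri [ 579.  -340.6] yaw -88.51 res mm [0.4 0.8 0.6 0.8]
top [ 578.5 -340.5] yaw -88.62 res mm [0.4 0.5 0.6 0.9]
scene [ 579.5 -340.7] yaw -88.45 res mm [0.8 1.4 1.7 1.3]
== stone rear
tri [ 603.7 -328.    26.9] [1.6 1.6] zexp 41.0
tri [ 552.2 -330.9   26.4] [1. 1.] zexp 41.0
tri [ 578.7 -342.5] yaw -86.75 res mm [2.2 2.2]
top [ 576.3 -339.6] yaw -86.98 res mm [2.8 2.8]
scene [ 580.5 -345.2] yaw -86.49 res mm [2.3 2.3]
```

```bash
cat > sc.py <<'E'
from fit import *
S=np.array([.551,-.0515]);th=np.radians(-92)
Rs=np.array([[np.cos(th),-np.sin(th)],[np.sin(th),np.cos(th)]])
def toS(P): return Rs.T@(np.array(P)[:2]-S)
def toW(p): return Rs@np.array(p)+S
E
python3 - <<'E'
from sc import *
T=lambda p:full(p,215,150,8); Q=lambda p:full(p,205,180,6)
for nm,p,z in [("leafL near",(410,180),.05),("leafR near",(400,380),.05),("bar front",(550,300),.05),("bar rear",(635,290),.05),("stopL",(537,220),.045),("stopR",(532,350),.045),("screwL",(600,222),.055),("screwR",(594,353),.055),
 ("slotLend",(680,228),.04),("slotRend",(680,355),.04),("railL front",(325,110),.048),("railR front",(305,445),.048),("railL end",(590,150),.048),("railR end",(580,420),.048)]:
    print(nm,np.round(toS(onz("top",T(p),z))*1000,1))
for nm,p,z in [("leafL near",(315,255),.05),("leafR near",(160,235),.05),("bar front",(218,340),.05),("bar rear",(212,412),.05),("slotLend",(258,465),.04)]:
    print("scene",nm,np.round(toS(onz("scene",Q(p),z))*1000,1))
E
```

```text
leafL near [11.9 32.7]
leafR near [ 10.6 -35.5]
bar front [60.7 -6.7]
bar rear [89.5 -2.3]
stopL [55.7 20.8]
stopR [ 55.3 -23.6]
screwL [76.6 20.1]
screwR [ 75.8 -24.4]
slotLend [105.   20.1]
slotRend [106.2 -23.5]
railL front [-17.9  55.9]
railR front [-20.9 -58.5]
railL end [73.  45.1]
railR end [ 72.1 -47. ]
scene leafL near [ 8.8 34.9]
scene leafR near [ 10.  -37.7]
scene bar front [57.5 -2.6]
scene bar rear [92.4  0.4]
scene slotLend [110.4  24.2]
```

Run:
```python
from h import *
s=cv2.imread("pics/scene0.png");t=cv2.imread("pics/top0.png")
crop(t,230,180,512,384,2.8,"pics/t_box.png")
crop(s,0,140,260,384,2.4,"pics/s_box.png")
o=arm.get_obs(); print(R.from_quat(o['ee_rot'],scalar_first=True).as_matrix().round(3))
print(proj("scene",[0.144,-0.634,0.19]),proj("top",[0.144,-0.634,0.19]),proj("scene",[0,0,0]))
```

```text
[[-0.     0.221 -0.975]
 [ 0.002 -0.975 -0.221]
 [-1.    -0.002 -0.   ]]
[[  6.38232885 429.30954288]] [[509.82406696 352.5580405 ]] [[ 64.34917503 188.44166075]]
```

View pics/t_box.png

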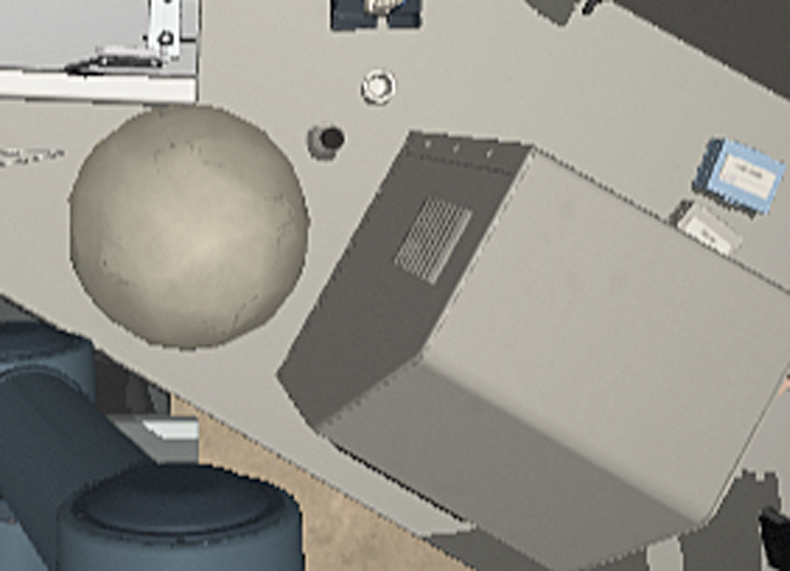

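View pics/s_box.png

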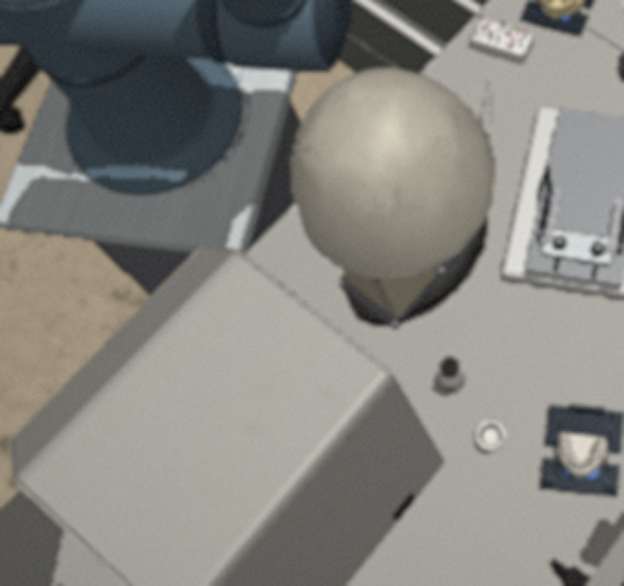

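Run:
```python
from fit import *
T=lambda p:full(p,230,180,2.8);Q=lambda p:full(p,0,140,2.4)
for a,b in(((532,147),(388,375)),((425,357),(230,252)),((410,132),(443,460))):
    print(tri(Q(b),T(a)))
# dome: apparent centre/radius in both
x,r=tri(Q((393,172)),T((189,227)));print("dome",x,r)
c,d=ray("top",T((189,227)));print(np.linalg.norm(x-c)*119/2.8/460)
c,d=ray("scene",Q((393,172)));print(np.linalg.norm(x-c)*101/2.4/468)
```

```text
(array([ 0.43214173, -0.37278739,  0.35586535]), [np.float64(0.0009873098113115197), np.float64(0.0009873098113112435)])
(array([ 0.28379961, -0.28953062,  0.36534504]), [np.float64(0.0011653150700718705), np.float64(0.0011653150700717306)])
(array([ 0.43323064, -0.3713283 ,  0.0115752 ]), [np.float64(0.0003762379095265695), np.float64(0.0003762379095265025)])
dome [ 0.36195313 -0.13412959  0.21394298] [np.float64(0.0009746720603588254), np.float64(0.0009746720603589485)]
0.1011276797897339
0.10360416289185032
```

```bash
cat >> h.py <<'E'
def goal(p,yaw):  # tool down, tool y at world yaw(rad)
    ty=np.array([np.cos(yaw),np.sin(yaw),0]);tx=np.array([0,0,-1.]);return np.array(p,float),np.c_[tx,ty,np.cross(tx,ty)]
def delta(p,yaw,pc=None,Rc=None):
    o=arm.get_obs()
    if pc is None: pc=o['ee_pos']
    if Rc is None: Rc=R.from_quat(o['ee_rot'],scalar_first=True).as_matrix()
    g,Rg=goal(p,yaw)
    return np.round(Rc.T@(g-np.array(pc))*100,2),np.round(R.from_matrix(Rc.T@Rg).as_rotvec(),3)
def st():
    o=arm.get_obs();Rm=R.from_quat(o['ee_rot'],scalar_first=True).as_matrix()
    print("t",round(float(o['t']),2),"p",o['ee_pos'].round(4),"yaw",np.degrees(np.arctan2(Rm[1,1],Rm[0,1])).round(2),"tx",Rm[:,0].round(3),"F",o['contact_force'].round(1),"w",round(float(o['gripper_width']),4),"q",o['joint_pos'].round(2))
E
python3 - <<'E'
from h import *
y=np.radians(-88.5)
print(delta([.144,-.634,.48],np.radians(-77.3)),delta([.579,-.3495,.48],y),delta([.579,-.3495,.38],y))
E
```

```text
(array([-2.896e+01,  2.000e-02, -3.000e-02]), array([ 0.001, -0.   ,  0.002])) (array([-28.92, -18.11, -48.74]), array([ 0.197, -0.   ,  0.002])) (array([-18.92, -18.09, -48.74]), array([ 0.197, -0.   ,  0.002]))
```

>>> jog_arm:
  plan:
    - [1, -6, 0, 0, 0, 0, 0]
    - [1, -12, 0, 0, 0, 0, 0]
    - [1, -18, 0, 0, 0, 0, 0]
    - [1, -24, 0, 0, 0, 0, 0]
    - [1, -29, 0, 0, 0, 0, 0]
    - [1, -29, 0, 0, 0, 0, 0]

```text
t: 0.85
ee_pos: [0.1437, -0.6348, 0.4872]
ee_rot: [-0.082, -0.703, -0.075, 0.703]
contact_force: [-0.8, -0.3, -0.1]
gripper_width: 0.0858
```

>>> jog_arm:
  plan:
    - [1, 0, -2, -5.4, 0.0, 0, 0]
    - [1, 0, -4, -10.8, 0.05, 0, 0]
    - [1, 0, -6, -16.2, 0.1, 0, 0]
    - [1, 0, -8, -21.6, 0.15, 0, 0]
    - [1, 0, -10, -27, 0.197, 0, 0]
    - [0.35, 0, -12, -32.4, 0.197, 0, 0]
    - [0.35, 0, -14, -37.8, 0.197, 0, 0]
    - [0.35, 0, -16, -43.2, 0.197, 0, 0]

```text
t: 1.85
ee_pos: [0.5308, -0.381, 0.4793]
ee_rot: [-0.008, -0.706, -0.01, 0.708]
contact_force: [1.1, -0.6, -0.8]
gripper_width: 0.0579
```

Run:
```python
from h import *
st(); y=np.radians(-88.5)
print(delta([.579,-.3495,.48],y),delta([.579,-.3495,.1],y))
cv2.imwrite("pics/t1.png",arm.capture("top"));cv2.imwrite("pics/s1.png",arm.capture("scene"))
```

```text
t 1.85 p [ 0.5308 -0.381   0.4793] yaw -88.53 tx [-0.002  0.002 -1.   ] F [ 1.1 -0.6 -0.8] w 0.0579 q [-0.8   0.19  1.11 -0.    1.84  0.75]
(array([-0.08, -3.03, -4.9 ]), array([-0.   ,  0.002,  0.002])) (array([37.92, -2.95, -4.97]), array([-0.   ,  0.002,  0.002]))
```

View pics/s1.png

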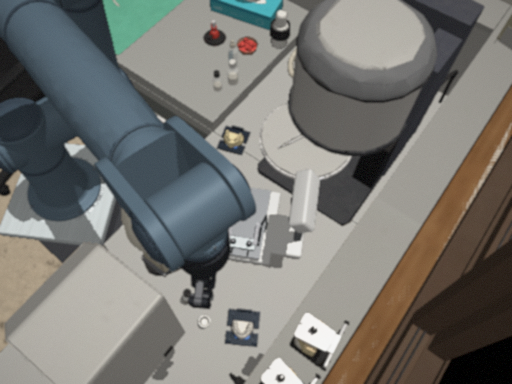

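View pics/t1.png

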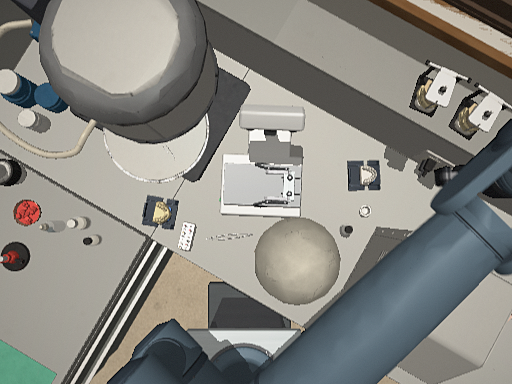

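Run:
```python
from h import *
from scipy.optimize import least_squares
o=arm.get_obs()
D=[(np.array([-1.52209493,.245793470,1.55904485]),np.array([.14360417,-.63328756,.19027698])),(o['joint_pos'][:3],o['ee_pos'])]
for q,p in D:
    u=np.array([np.cos(q[0]),np.sin(q[0])]);n=np.array([-u[1],u[0]]);print("r",u@p[:2],"lat",n@p[:2],p[2],q)
def f(v):
    a1,a2,h=v;out=[]
    for q,p in D:
        u=np.array([np.cos(q[0]),np.sin(q[0])])
        out+=[a1*np.sin(q[1])+a2*np.sin(q[1]+q[2])-u@p[:2],h+a1*np.cos(q[1])+a2*np.cos(q[1]+q[2])-p[2]]
    return out
s=least_squares(f,[.4,.4,0]);print(s.x,s.fun)
```

```text
r 0.6395276438069667 lat 0.11260410338372197 0.19027698 [-1.52209493  0.24579347  1.55904485]
r 0.644064430023148 lat 0.11299143819850355 0.47846736445709515 [-0.79129681  0.18994588  1.11279465]
[0.27377749 0.59979823 0.05729048] [ 0.01053546 -0.00653744 -0.01399564  0.00653744]
```

Run:
```python
from h import *
p=arm.get_obs()['ee_pos']
u=np.array([np.cos(-.7913),np.sin(-.7913),0]);n=np.array([-u[1],u[0],0])
s=cv2.imread("pics/s1.png");t=cv2.imread("pics/top0.png")
t=cv2.imread("pics/t1.png")
for nm,im in(("scene",s),("top",t)):
    big=cv2.resize(im,None,fx=1.5,fy=1.5)
    for h in np.arange(0,.41,.05):
        for off,col in((0,(0,0,255)),(-.113,(0,255,0))):
            a=proj(nm,p+[0,0,h]+off*n)[0]*1.5;cv2.circle(big,(int(a[0]),int(a[1])),2,col,-1)
            if off==0:print(nm,round(h,2),a/1.5)
    cv2.imwrite(f"pics/{nm}_ov.png",big)
```

```text
scene 0.0 [209.13036312 286.77311603]
scene 0.05 [206.83205855 277.65410493]
scene 0.1 [204.23682937 267.3569824 ]
scene 0.15 [201.28316114 255.63767686]
scene 0.2 [197.89128685 242.17969582]
scene 0.25 [193.95587467 226.56511282]
scene 0.3 [189.33489407 208.23039164]
scene 0.35 [183.83210818 186.39692083]
scene 0.4 [177.16848612 159.95758616]
top 0.0 [445.64220884 178.85833599]
top 0.05 [457.73522741 176.71980657]
top 0.1 [471.50089485 174.28548591]
top 0.15 [487.31202322 171.48944595]
top 0.2 [505.66111011 168.24459339]
top 0.25 [527.21255869 164.43343518]
top 0.3 [552.88485277 159.89354665]
top 0.35 [583.98485285 154.39382258]
top 0.4 [622.43734068 147.59388457]
```

View pics/scene_ov.png

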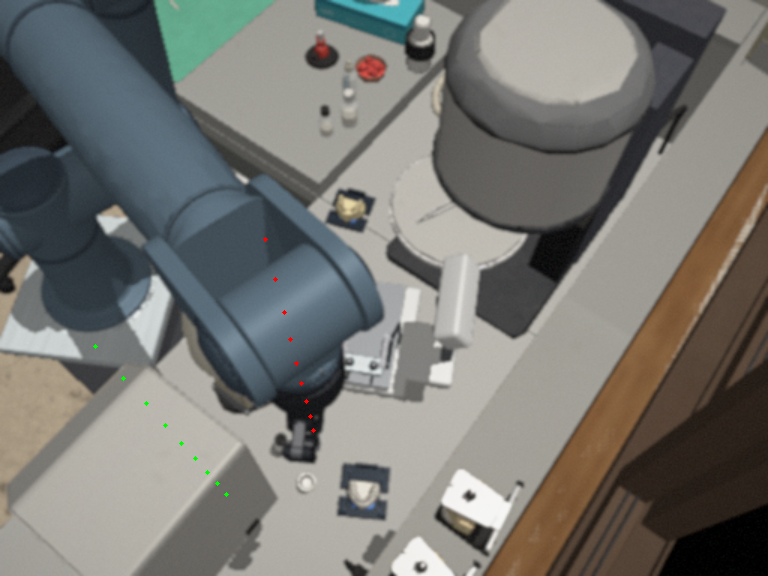

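View pics/top_ov.png

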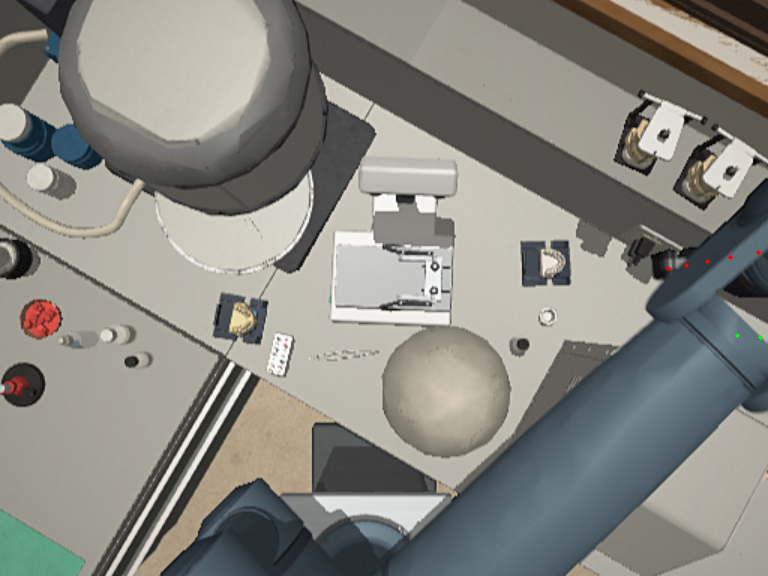

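>>> jog_arm:
  plan:
    - [0.35, 0, -1.5, -2.5, 0, 0, 0]
    - [0.35, 0, -3.0, -4.9, 0, 0, 0]
    - [0.35, 6, -3.0, -4.9, 0, 0, 0]
    - [0.35, 12, -3.0, -4.9, 0, 0, 0]
    - [0.35, 18, -3.0, -4.9, 0, 0, 0]
    - [0.35, 24, -3.0, -4.9, 0, 0, 0]
    - [0.35, 30, -3.0, -4.9, 0, 0, 0]
    - [0.35, 35, -3.0, -4.9, 0, 0, 0]

```text
t: 2.95
ee_pos: [0.5756, -0.3503, 0.1269]
ee_rot: [-0.008, -0.706, -0.01, 0.708]
contact_force: [0.1, 0.5, -0.5]
gripper_width: 0.0572
```

Run:
```python
from h import *
st(); y=np.radians(-88.5)
print(delta([.579,-.3495,.009],y))
cv2.imwrite("pics/t2.png",arm.capture("top"));cv2.imwrite("pics/s2.png",arm.capture("scene"))
```

```text
t 2.95 p [ 0.5756 -0.3503  0.1269] yaw -88.56 tx [-0.004  0.003 -1.   ] F [ 0.1  0.5 -0.5] w 0.0572 q [-0.71  0.36  1.54 -0.    1.25  0.83]
(array([11.79, -0.03, -0.38]), array([-0.001,  0.004,  0.003]))
```

View pics/s2.png

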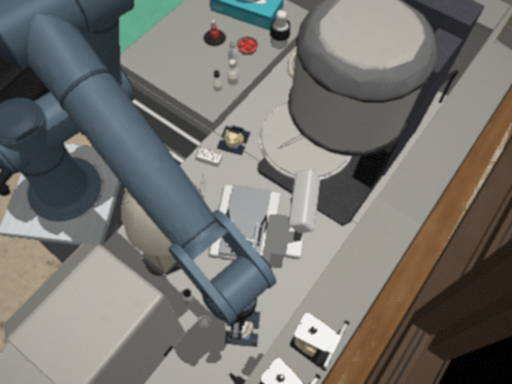

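View pics/t2.png

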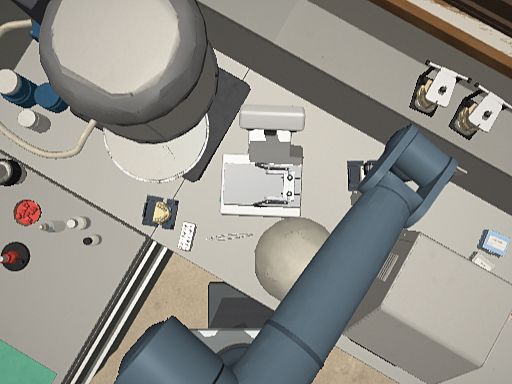

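>>> jog_arm:
  plan:
    - [0.35, 0, 0, 0, 0, 0, 0]
    - [0.35, 5, 0, 0, 0, 0, 0]
    - [0.35, 8, 0, 0, 0, 0, 0]
    - [0.35, 8.3, 0, 0, 0, 0, 0]
    - [0.35, 8.3, 0, 0, 0, 0, 0]
    - [0.35, 8.3, 0, 0, 0, 0, 0]

```text
t: 3.8
ee_pos: [0.5794, -0.3526, 0.0515]
ee_rot: [0.01, 0.708, 0.008, -0.706]
contact_force: [0.3, -0.8, -0.4]
gripper_width: 0.0575
```

Run:
```python
from h import *
st(); y=np.radians(-88.5)
print(delta([.579,-.3495,.009],y))
cv2.imwrite("pics/t3.png",arm.capture("top"));s=arm.capture("scene");cv2.imwrite("pics/s3.png",s)
crop(s,190,250,290,370,6,"pics/s3c.png")
```

```text
t 3.8 p [ 0.5794 -0.3526  0.0515] yaw -88.52 tx [ 0.004 -0.003 -1.   ] F [ 0.3 -0.8 -0.4] w 0.0575 q [-0.71  0.45  1.57 -0.    1.12  0.83]
(array([ 4.25, -0.32,  0.05]), array([-0.   , -0.004, -0.003]))
```

View pics/s3c.png

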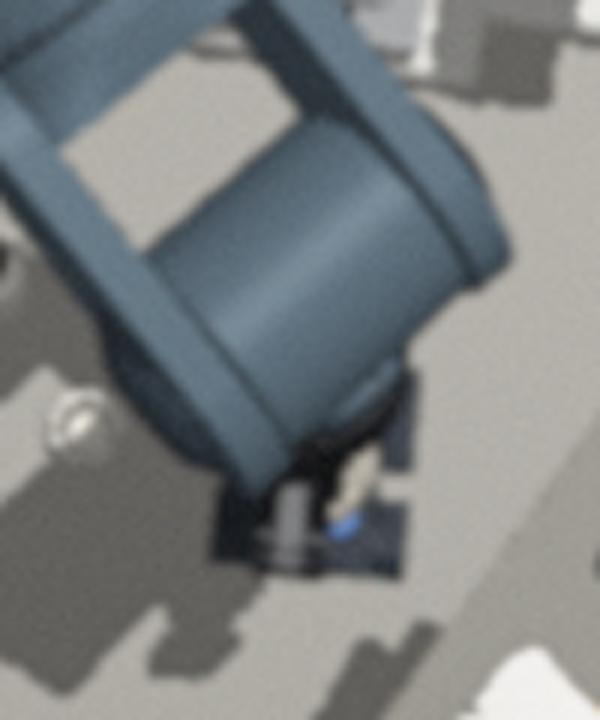

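Run:
```python
from h import *
for z in(.05,.065,.09):
  for y in(-.3526-.029,-.3526-.043,-.3526+.029,-.3526):
    for x in (.568,.59): print(z,y,x,((proj("scene",[x,y,z])[0]-[190,250])*6).round())
```

```text
0.05 -0.38160000000000005 0.568 [273. 535.]
0.05 -0.38160000000000005 0.59 [326. 541.]
0.05 -0.3956 0.568 [268. 570.]
0.05 -0.3956 0.59 [321. 577.]
0.05 -0.3236 0.568 [291. 394.]
0.05 -0.3236 0.59 [343. 400.]
0.05 -0.3526 0.568 [282. 464.]
0.05 -0.3526 0.59 [334. 470.]
0.065 -0.38160000000000005 0.568 [272. 528.]
0.065 -0.38160000000000005 0.59 [326. 535.]
0.065 -0.3956 0.568 [267. 563.]
0.065 -0.3956 0.59 [321. 570.]
0.065 -0.3236 0.568 [290. 386.]
0.065 -0.3236 0.59 [343. 392.]
0.065 -0.3526 0.568 [281. 456.]
0.065 -0.3526 0.59 [334. 463.]
0.09 -0.38160000000000005 0.568 [270. 516.]
0.09 -0.38160000000000005 0.59 [325. 523.]
0.09 -0.3956 0.568 [266. 552.]
0.09 -0.3956 0.59 [321. 559.]
0.09 -0.3236 0.568 [289. 371.]
0.09 -0.3236 0.59 [343. 378.]
0.09 -0.3526 0.568 [280. 443.]
0.09 -0.3526 0.59 [334. 450.]
```

>>> jog_arm:
  plan:
    - [0.35, 0, 0, 0, 0, 0, 0]
    - [0.35, 1.5, -0.2, 0, 0, 0, 0]
    - [0.35, 3, -0.2, 0, 0, 0, 0]
    - [0.35, 3, -0.2, 0, 0, 0, 0]
    - [0.35, 3, -0.2, 0, 0, 0, 0]

```text
t: 4.53
ee_pos: [0.5777, -0.3492, 0.0181]
ee_rot: [-0.009, -0.707, -0.009, 0.707]
contact_force: [0.3, 0.1, -0.7]
gripper_width: 0.0578
```

Run:
```python
from h import *
st(); y=np.radians(-88.5)
print(delta([.579,-.3495,.009],y))
```

```text
t 4.53 p [ 0.5777 -0.3492  0.0181] yaw -88.52 tx [-0.  0. -1.] F [ 0.3  0.1 -0.7] w 0.0578 q [-0.71  0.49  1.58 -0.    1.07  0.83]
(array([ 0.91,  0.04, -0.13]), array([-0.,  0.,  0.]))
```

>>> jog_arm:
  plan:
    - [0.35, 0.3, 0, -0.1, 0, 0, 0]
    - [0.35, 0.6, 0, -0.1, 0, 0, 0]
    - [0.35, 0.9, 0, -0.1, 0, 0, 0]
    - [0.35, 0.9, 0, -0.1, 0, 0, 0]

```text
t: 5.03
ee_pos: [0.5785, -0.349, 0.009]
ee_rot: [-0.009, -0.707, -0.009, 0.707]
contact_force: [-0.5, -0.8, 0.4]
gripper_width: 0.058
```

>>> jog_arm:
  plan:
    - [-1, 0, 0, 0, 0, 0, 0]
    - [-1, 0, 0, 0, 0, 0, 0]
    - [-1, 0, 0, 0, 0, 0, 0]
    - [-1, 0, 0, 0, 0, 0, 0]

```text
t: 5.52
ee_pos: [0.5788, -0.3492, 0.0095]
ee_rot: [0.009, 0.707, 0.009, -0.707]
contact_force: [0.2, -0.3, -0.6]
gripper_width: 0.0001
```

Run:
```python
from h import *
st()
t=arm.capture("top");s=arm.capture("scene");cv2.imwrite("pics/s4.png",s);cv2.imwrite("pics/t4.png",t)
crop(s,190,250,290,370,5,"pics/s4c.png");crop(t,330,130,420,210,6,"pics/t4c.png")
```

```text
t 5.53 p [ 0.5788 -0.3492  0.0095] yaw -88.52 tx [ 0. -0. -1.] F [ 0.2 -0.3 -0.6] w 0.0001 q [-0.71  0.51  1.58 -0.    1.06  0.83]
```

View pics/s4c.png

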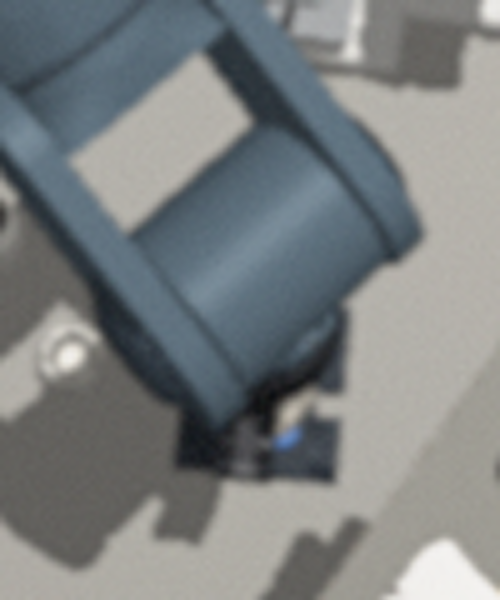

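View pics/t4c.png

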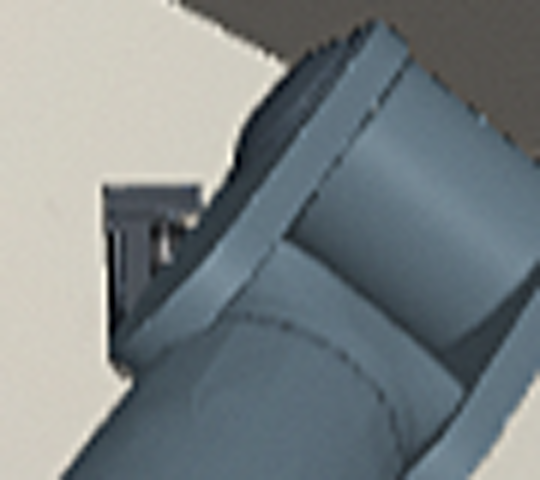

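The opening reads 0, but both views show the fingers standing apart on either side of the stone. I'll take another reading and try a small test lift.

>>> jog_arm:
  plan:
    - [-1, 0, 0, 0, 0, 0, 0]
    - [-1, 0, 0, 0, 0, 0, 0]
    - [-1, -0.5, 0, 0, 0, 0, 0]
    - [-1, -1, 0, 0, 0, 0, 0]
    - [-1, -1.5, 0, 0, 0, 0, 0]
    - [-1, -2, 0, 0, 0, 0, 0]
    - [-1, -2, 0, 0, 0, 0, 0]

```text
t: 6.5
ee_pos: [0.5791, -0.3495, 0.0302]
ee_rot: [0.009, 0.707, 0.009, -0.707]
contact_force: [-0.3, 0.3, -0.2]
gripper_width: -0.0002
```

Run:
```python
from h import *
st()
t=arm.capture("top");s=arm.capture("scene");cv2.imwrite("pics/s5.png",s);cv2.imwrite("pics/t5.png",t)
crop(s,190,250,290,370,5,"pics/s5c.png");crop(t,330,130,420,210,6,"pics/t5c.png")
```

```text
t 6.5 p [ 0.5791 -0.3495  0.0302] yaw -88.52 tx [ 0.001 -0.001 -1.   ] F [-0.3  0.3 -0.2] w -0.0002 q [-0.71  0.48  1.57 -0.    1.09  0.83]
```

View pics/s5c.png

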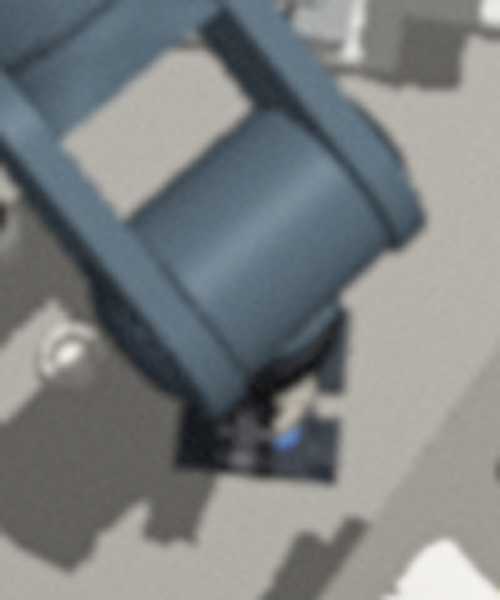

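View pics/t5c.png

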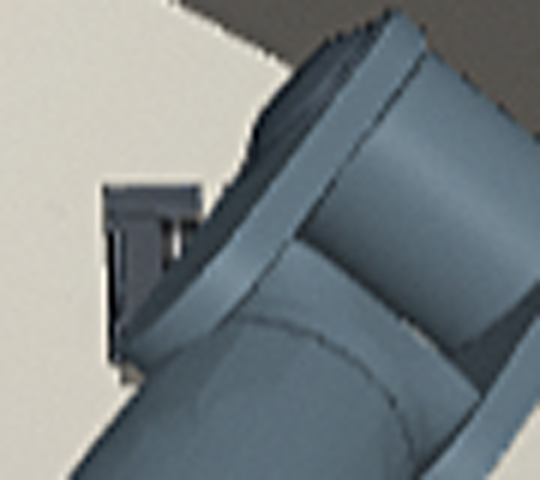

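Run:
```python
from h import *
ims=[cv2.imread(f"pics/t{i}.png")[155:195,340:380] for i in(0,3,4,5)]
cv2.imwrite("pics/cmpT.png",np.hstack([cv2.resize(i,None,fx=5,fy=5,interpolation=0) for i in ims])[:, :800])
ims=[cv2.imread(f"pics/s{i}.png")[295:355,215:275] for i in(0,3,4,5)]
cv2.imwrite("pics/cmpS.png",np.vstack([np.hstack([cv2.resize(i,None,fx=5,fy=5,interpolation=0) for i in ims[:2]]),np.hstack([cv2.resize(i,None,fx=5,fy=5,interpolation=0) for i in ims[2:]])]))
```

```text
[ WARN:0@0.621] global loadsave.cpp:275 findDecoder imread_('pics/t0.png'): can't open/read file: check file path/integrity
Traceback (most recent call last):
TypeError: 'NoneType' object is not subscriptable
```

```bash
cp pics/top0.png pics/t0.png; cp pics/scene0.png pics/s0.png
python3 - <<'E'
from h import *
ims=[cv2.imread(f"pics/t{i}.png")[155:195,340:380] for i in(0,3,4,5)]
cv2.imwrite("pics/cmpT.png",np.hstack([cv2.resize(i,None,fx=5,fy=5,interpolation=0) for i in ims])[:, :800])
ims=[cv2.imread(f"pics/s{i}.png")[295:355,215:275] for i in(0,3,4,5)]
cv2.imwrite("pics/cmpS.png",np.vstack([np.hstack([cv2.resize(i,None,fx=5,fy=5,interpolation=0) for i in ims[:2]]),np.hstack([cv2.resize(i,None,fx=5,fy=5,interpolation=0) for i in ims[2:]])]))
E
```

```text
(no output)
```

View pics/cmpT.png

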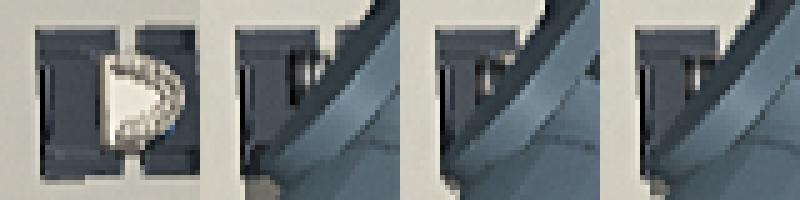

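View pics/cmpS.png

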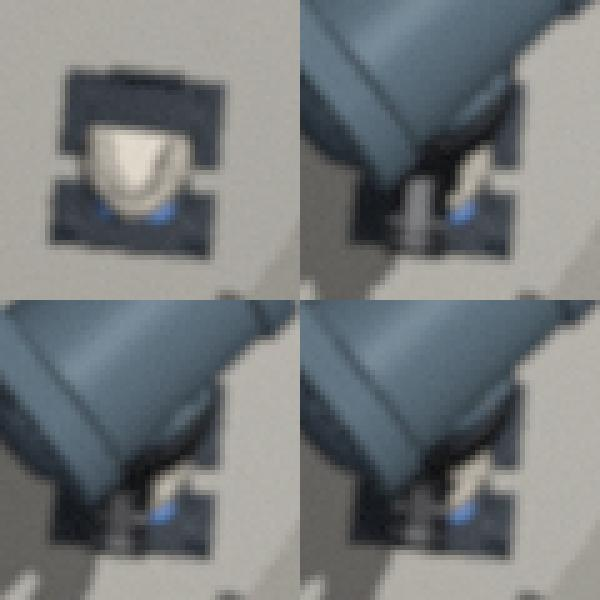

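>>> jog_arm:
  plan:
    - [-1, -3, 0, 0, 0, 0, 0]
    - [-1, -6, 0, 0, 0, 0, 0]
    - [-1, -9, 0, 0, 0, 0, 0]
    - [-1, -12, 0, 0, 0, 0, 0]
    - [-1, -12, 0, 0, 0, 0, 0]
    - [-1, -12, 0, 0, 0, 0, 0]

```text
t: 7.35
ee_pos: [0.5781, -0.3486, 0.1479]
ee_rot: [-0.009, -0.706, -0.01, 0.708]
contact_force: [-0.4, -0.0, 0.1]
gripper_width: 0.0001
```

Run:
```python
from h import *
st()
t=arm.capture("top");s=arm.capture("scene");cv2.imwrite("pics/s6.png",s);cv2.imwrite("pics/t6.png",t)
crop(s,190,240,290,360,5,"pics/s6c.png");crop(t,330,130,420,210,6,"pics/t6c.png")
p=arm.get_obs()['ee_pos']
for h in(0,.02,.05,.08): print(h,(proj("scene",p+[0,0,h])[0]-[190,240])*5,(proj("top",p+[0,0,h])[0]-[330,130])*6)
```

```text
t 7.35 p [ 0.5781 -0.3486  0.1479] yaw -88.53 tx [-0.002  0.001 -1.   ] F [-0.4 -0.   0.1] w 0.0001 q [-0.71  0.34  1.52  0.    1.28  0.83]
0 [253.10263523 385.96674748] [296.96402777 243.58271549]
0.02 [252.56973059 375.96637543] [309.70756671 239.22374327]
0.05 [251.73617311 360.32401772] [329.68580733 232.39011593]
0.08 [250.85869148 343.85738923] [350.77644405 225.17598961]
```

View pics/s6c.png

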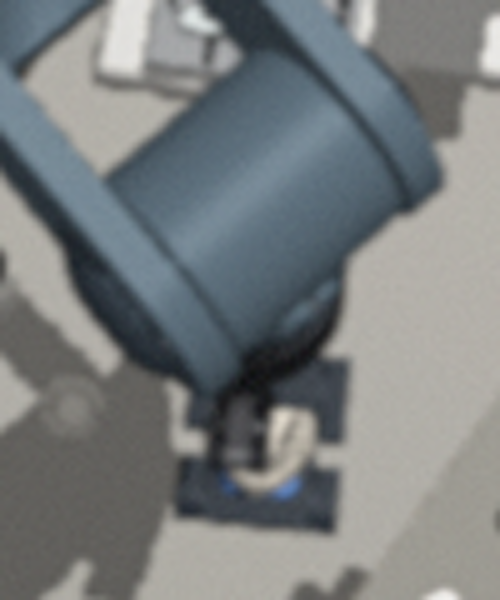

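View pics/t6c.png

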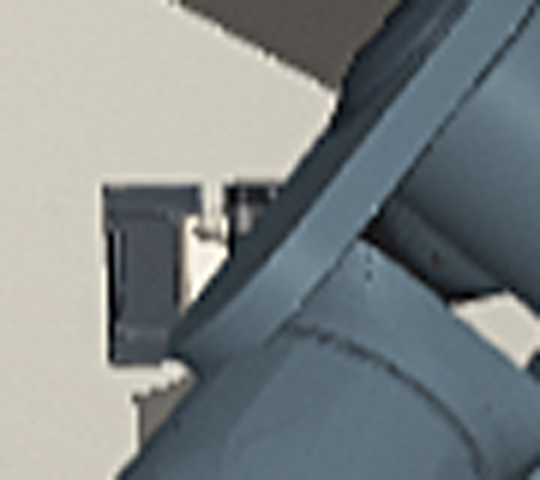

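Run:
```python
from h import *
s=cv2.imread("pics/s6.png");crop(s,222,305,262,350,14,"pics/s6d.png")
```

>>> jog_arm:
  plan:
    - [-1, -6, 0, 0, 0, 0, 0]
    - [-1, -12, 0, 0, 0, 0, 0]
    - [-1, -18, 0, 0, 0, 0, 0]
    - [-1, -18, 0, 0, 0, 0, 0]
    - [-1, -18, 0, 0, 0, 0, 0]

```text
t: 8.07
ee_pos: [0.5784, -0.3489, 0.3274]
ee_rot: [-0.008, -0.706, -0.01, 0.708]
contact_force: [-0.7, 0.8, 1.0]
gripper_width: -0.0002
```

Run:
```python
from h import *
st()
t=arm.capture("top");s=arm.capture("scene");cv2.imwrite("pics/s7.png",s);cv2.imwrite("pics/t7.png",t)
crop(s,180,220,290,360,5,"pics/s7c.png");crop(t,330,130,460,230,6,"pics/t7c.png")
p=arm.get_obs()['ee_pos']
for h in(0,.02,.05,.08): print(h,(proj("scene",p+[0,0,h])[0]-[180,220])*5,(proj("top",p+[0,0,h])[0]-[330,130])*6)
```

```text
t 8.07 p [ 0.5784 -0.3489  0.3274] yaw -88.53 tx [-0.002  0.002 -1.   ] F [-0.7  0.8  1. ] w -0.0002 q [-0.71  0.23  1.33 -0.    1.58  0.83]
0 [297.92301682 383.35753419] [429.80801625 197.88546797]
0.02 [297.19504787 369.59053115] [447.6987964  191.76049262]
0.05 [296.04793156 347.89681248] [475.97963736 182.07844118]
0.08 [294.82910211 324.84688871] [506.14838733 171.75005704]
```

View pics/s6d.png

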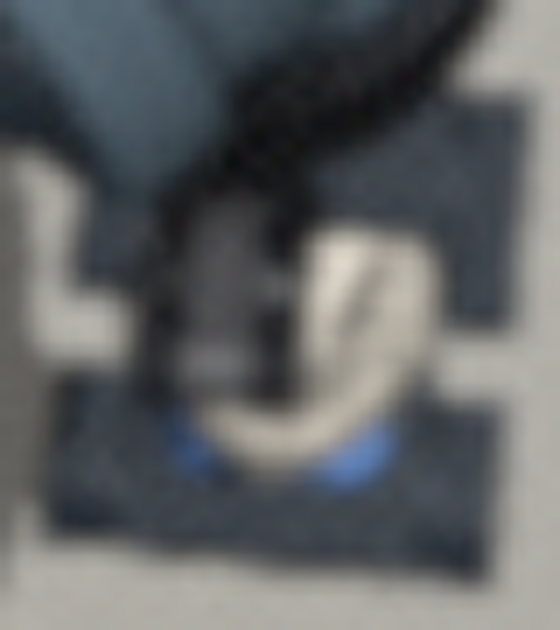

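View pics/s7c.png

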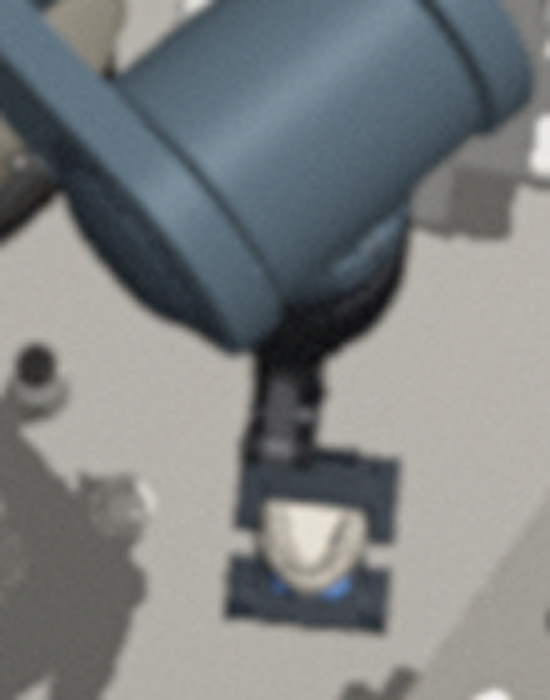

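View pics/t7c.png

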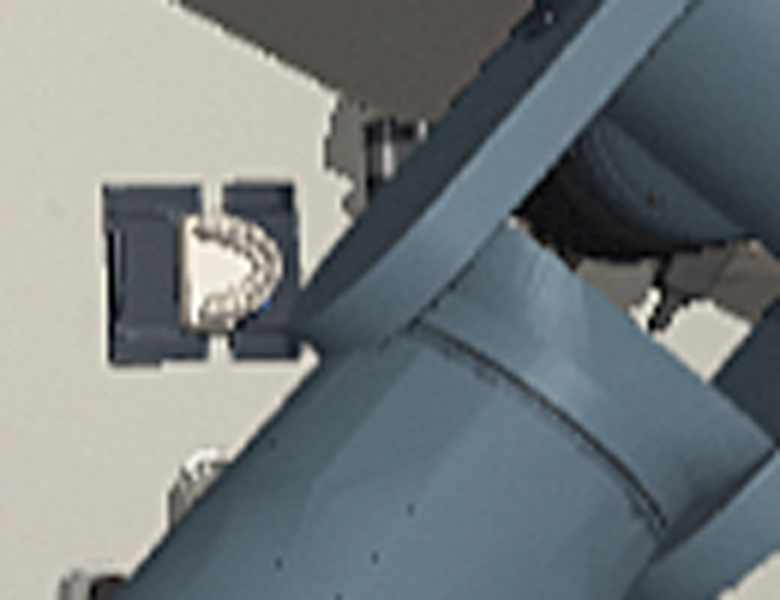

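Run:
```python
from h import *
print(tri((235,310),(395.8,156)))
print(tri((235,306),(398,160)))
t=cv2.imread("pics/t7.png");s=cv2.imread("pics/s7.png")
crop(t,380,140,415,175,16,"pics/t7d.png");crop(s,222,280,252,325,14,"pics/s7d.png")
print(onz("scene",(235,311),.3274),onz("top",(392,155),.3274))
```

```text
(array([ 0.58446071, -0.35775351,  0.27119959]), [np.float64(0.015800287594240018), np.float64(0.015800287594239768)])
(array([ 0.57893765, -0.35555804,  0.2876111 ]), [np.float64(0.010111704947515338), np.float64(0.010111704947515196)])
[ 0.57281605 -0.37795961  0.3274    ] [ 0.59485805 -0.32807315  0.3274    ]
```

View pics/t7d.png

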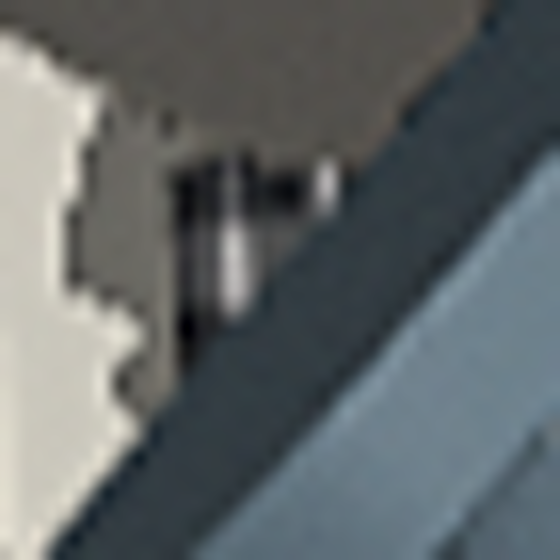

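View pics/s7d.png

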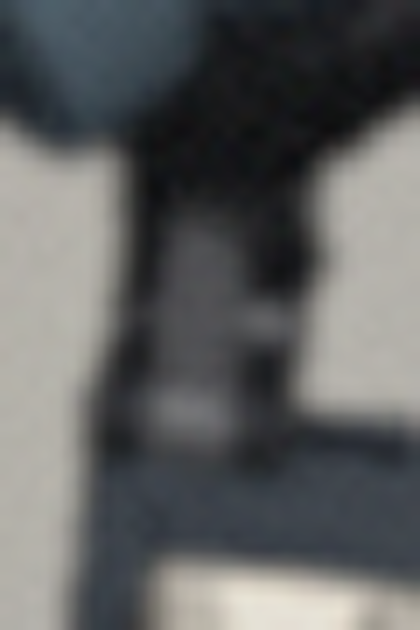

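>>> jog_arm:
  plan:
    - [1, 0, 0, 0, 0, 0, 0]
    - [1, 0, 0, 0, 0, 0, 0]
    - [1, 0, 0, 0, 0, 0, 0]
    - [1, 0, 0, 0, 0, 0, 0]

```text
t: 8.68
ee_pos: [0.5788, -0.3492, 0.3294]
ee_rot: [0.009, 0.707, 0.009, -0.707]
contact_force: [1.2, 0.8, -0.8]
gripper_width: 0.0726
```

Run:
```python
from h import *
st()
t=arm.capture("top");s=arm.capture("scene");cv2.imwrite("pics/s8.png",s);cv2.imwrite("pics/t8.png",t)
a=[]
for i in(7,8):
    a.append(cv2.resize(cv2.imread(f"pics/s{i}.png")[275:330,215:265],None,fx=8,fy=8,interpolation=2))
cv2.imwrite("pics/cmpS.png",np.hstack(a))
a=[]
for i in(7,8):
    a.append(cv2.resize(cv2.imread(f"pics/t{i}.png")[135:185,375:425],None,fx=8,fy=8,interpolation=2))
cv2.imwrite("pics/cmpT.png",np.hstack(a))
```

```text
t 8.68 p [ 0.5788 -0.3492  0.3294] yaw -88.52 tx [ 0. -0. -1.] F [ 1.2  0.8 -0.8] w 0.0726 q [-0.71  0.23  1.32  0.    1.58  0.83]
```

View pics/cmpS.png

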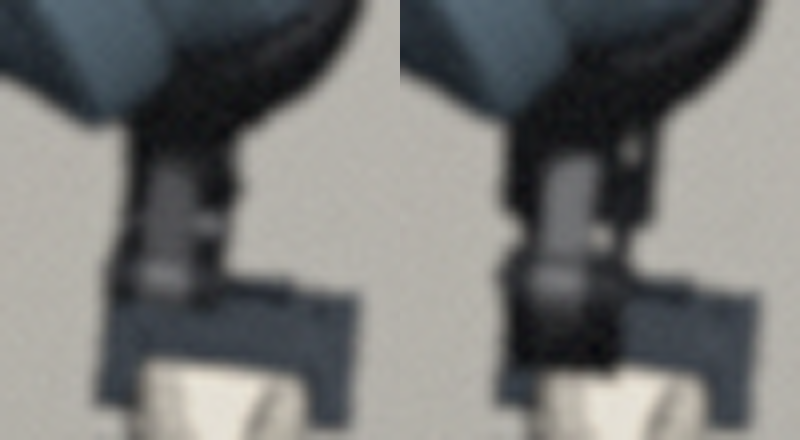

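View pics/cmpT.png

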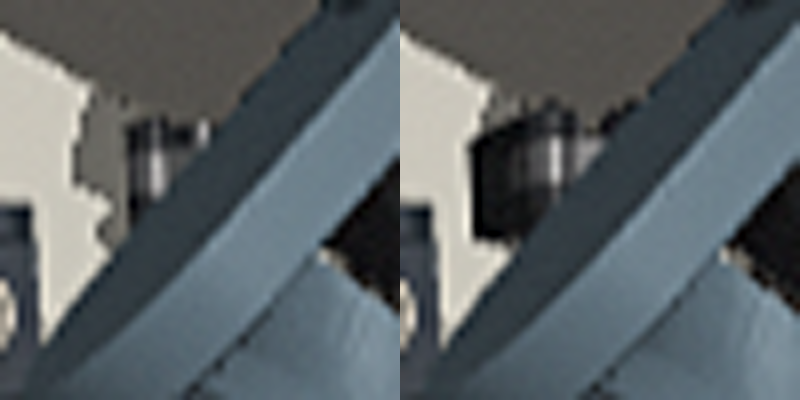

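Run:
```python
from h import *
st()
s=arm.capture("scene");t=arm.capture("top");cv2.imwrite("pics/s9.png",s);cv2.imwrite("pics/t9.png",t)
st()
def ov(n,im,x0,y0,x1,y1,f,nm):
    big=cv2.resize(im[y0:y1,x0:x1],None,fx=f,fy=f,interpolation=2)
    p=arm.get_obs()['ee_pos'];w=arm.get_obs()['gripper_width']
    for dy in(-w/2-.0145,-w/2,w/2,w/2+.0145):
        for dx in(-.011,.011):
            a=(proj(n,p+[dx,dy,.013])[0]-[x0,y0]+.5)*f;cv2.circle(big,(int(a[0]),int(a[1])),2,(0,0,255),-1)
    return big
a=ov("scene",s,205,270,270,330,8,"");b=ov("top",t,365,130,430,190,6,"")
cv2.imwrite("pics/o9s.png",a);cv2.imwrite("pics/o9t.png",b)
```

```text
t 8.78 p [ 0.5788 -0.3492  0.3295] yaw -88.52 tx [ 0. -0. -1.] F [0.  1.  1.5] w 0.0845 q [-0.71  0.23  1.32  0.    1.58  0.83]
t 8.88 p [ 0.5788 -0.3492  0.3295] yaw -88.53 tx [ 0. -0. -1.] F [-0.9 -0.4 -0.3] w 0.0856 q [-0.71  0.23  1.32 -0.    1.58  0.83]
```

View pics/o9s.png

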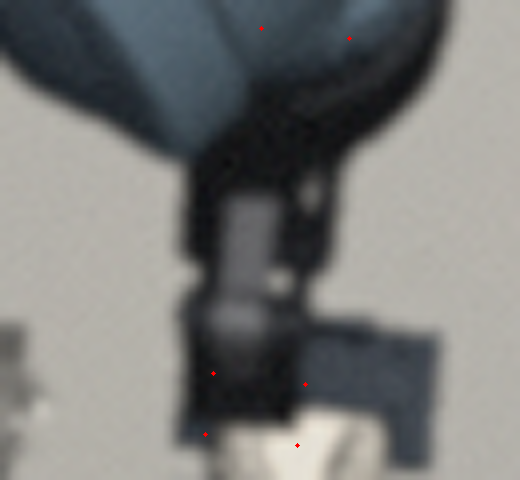

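View pics/o9t.png

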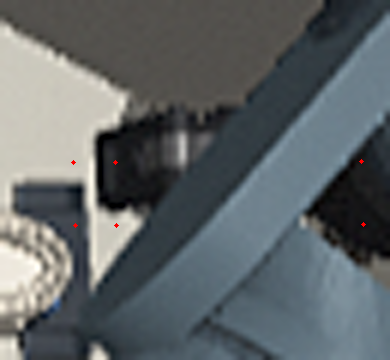

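Run:
```python
from h import *
# settled open: rear finger back corner in top, front finger back corner in scene; solve height for known y
def zfor(n,pix,y):
    c,d=ray(n,pix); k=(y-c[1])/d[1]; return c+k*d
P=np.array([.5788,-.3492,.3295])
for pix in((365+97/6,130+208/6),(365+97/6,130+135/6)): print("top9",(zfor("top",pix,P[1]+.057)-P).round(4))
for pix in((205+192/8,270+424/8),(205+295/8,270+420/8)): print("sc9",(zfor("scene",pix,P[1]-.057)-P).round(4))
P=np.array([.5794,-.3526,.0515])
print("top3",(zfor("top",(358,170),P[1]+.043)-P).round(4)); print("sc3",(zfor("scene",(237,346),P[1]-.043)-P).round(4))
t=cv2.imread("pics/t3.png");s=cv2.imread("pics/s3.png")
crop(t,340,150,385,200,12,"pics/t3d.png");crop(s,222,310,262,355,12,"pics/s3d.png")
```

```text
top9 [-0.0093  0.057   0.0445]
top9 [0.0152 0.057  0.0465]
sc9 [-0.0131 -0.057   0.0175]
sc9 [ 0.0115 -0.057   0.0355]
top3 [0.0064 0.043  0.026 ]
sc3 [-0.0058 -0.043  -0.012 ]
```

View pics/t3d.png

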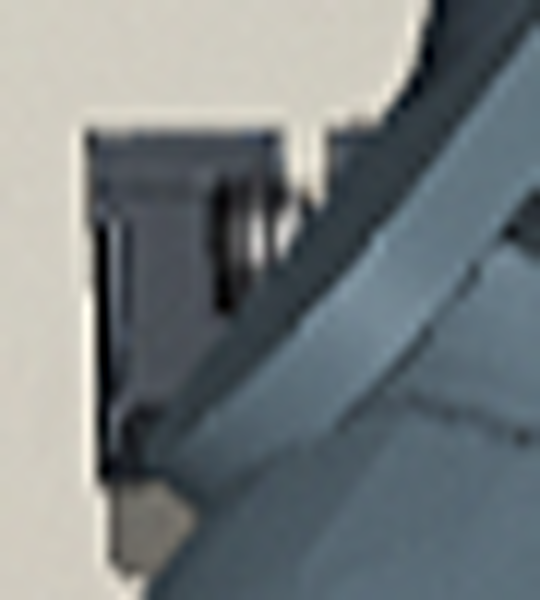

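View pics/s3d.png

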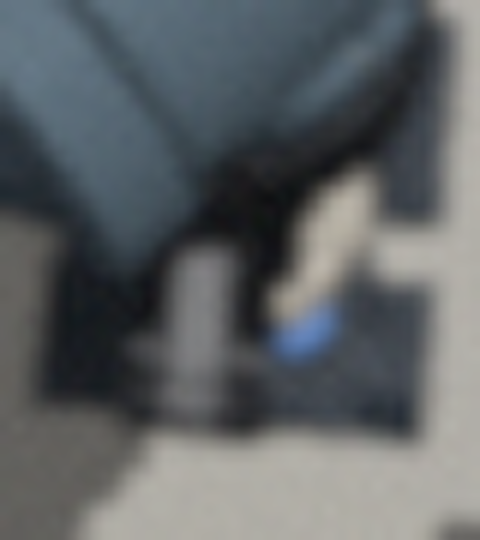

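The reported opening and the pictures now agree that the fingers did shut fully. So they must have passed above the stone, or the stone isn't where I think it is. I'll feel for the stone's top with shut fingers to check the height.

>>> jog_arm:
  plan:
    - [-1, 6, 0, 0, 0, 0, 0]
    - [-1, 12, 0, 0, 0, 0, 0]
    - [-1, 18, 0, 0, 0, 0, 0]
    - [-1, 24, 0, 0, 0, 0, 0]
    - [-1, 26.5, 0, 0, 0, 0, 0]
    - [-1, 26.5, 0, 0, 0, 0, 0]
    - [-1, 26.5, 0, 0, 0, 0, 0]
    - [-1, 26.5, 0, 0, 0, 0, 0]

```text
t: 9.88
ee_pos: [0.5801, -0.3503, 0.067]
ee_rot: [0.01, 0.708, 0.008, -0.706]
contact_force: [-0.3, -0.2, 0.3]
gripper_width: 0.0003
```

>>> jog_arm:
  plan:
    - [-1, 0.6, 0, 0, 0, 0, 0]
    - [-1, 1.2, 0, 0, 0, 0, 0]
    - [-1, 1.6, 0, 0, 0, 0, 0]
    - [-1, 1.9, 0, 0, 0, 0, 0]
    - [-1, 1.9, 0, 0, 0, 0, 0]

```text
t: 10.5
ee_pos: [0.5786, -0.349, 0.045]
ee_rot: [-0.009, -0.707, -0.009, 0.707]
contact_force: [-0.1, -0.1, -0.4]
gripper_width: 0.0003
```

>>> jog_arm:
  plan:
    - [-1, 0.2, 0, 0, 0, 0, 0]
    - [-1, 0.4, 0, 0, 0, 0, 0]
    - [-1, 0.5, 0, 0, 0, 0, 0]

```text
t: 10.88
ee_pos: [0.5787, -0.3491, 0.0402]
ee_rot: [-0.009, -0.707, -0.009, 0.707]
contact_force: [0.7, -0.7, -0.1]
gripper_width: -0.0001
```

>>> jog_arm:
  plan:
    - [-1, 0.1, 0, 0, 0, 0, 0]
    - [-1, 0.2, 0, 0, 0, 0, 0]
    - [-1, 0.3, 0, 0, 0, 0, 0]

```text
t: 11.25
ee_pos: [0.5788, -0.3492, 0.0374]
ee_rot: [0.009, 0.707, 0.009, -0.707]
contact_force: [0.3, 0.4, -0.2]
gripper_width: -0.0
```

>>> jog_arm:
  plan:
    - [-1, 0.2, 0, 0, 0, 0, 0]
    - [-1, 0.4, 0, 0, 0, 0, 0]
    - [-1, 0.6, 0, 0, 0, 0, 0]

```text
t: 11.62
ee_pos: [0.5787, -0.3491, 0.0312]
ee_rot: [-0.009, -0.707, -0.009, 0.707]
contact_force: [0.7, 0.3, -0.4]
gripper_width: -0.0001
```

>>> jog_arm:
  plan:
    - [-1, 0.2, 0, 0, 0, 0, 0]
    - [-1, 0.4, 0, 0, 0, 0, 0]
    - [-1, 0.6, 0, 0, 0, 0, 0]

```text
t: 12.0
ee_pos: [0.5787, -0.3491, 0.0252]
ee_rot: [-0.009, -0.707, -0.009, 0.707]
contact_force: [0.0, -0.6, 0.2]
gripper_width: -0.0004
```

>>> jog_arm:
  plan:
    - [-1, 0.2, 0, 0, 0, 0, 0]
    - [-1, 0.4, 0, 0, 0, 0, 0]
    - [-1, 0.6, 0, 0, 0, 0, 0]

```text
t: 12.38
ee_pos: [0.5788, -0.3492, 0.0193]
ee_rot: [0.009, 0.707, 0.009, -0.707]
contact_force: [0.3, -0.3, 0.1]
gripper_width: 0.0004
```

>>> jog_arm:
  plan:
    - [-1, 0.2, 0, 0, 0, 0, 0]
    - [-1, 0.4, 0, 0, 0, 0, 0]
    - [-1, 0.6, 0, 0, 0, 0, 0]

```text
t: 12.75
ee_pos: [0.5788, -0.3492, 0.0133]
ee_rot: [0.009, 0.707, 0.009, -0.707]
contact_force: [0.1, -0.1, -0.1]
gripper_width: -0.0
```

>>> jog_arm:
  plan:
    - [-1, 0.1, 0, 0, 0, 0, 0]
    - [-1, 0.2, 0, 0, 0, 0, 0]
    - [-1, 0.3, 0, 0, 0, 0, 0]

```text
t: 13.12
ee_pos: [0.5788, -0.3492, 0.0104]
ee_rot: [0.009, 0.707, 0.009, -0.707]
contact_force: [0.8, -0.8, -0.1]
gripper_width: -0.0001
```

>>> jog_arm:
  plan:
    - [-1, 0.1, 0, 0, 0, 0, 0]
    - [-1, 0.2, 0, 0, 0, 0, 0]
    - [-1, 0.2, 0, 0, 0, 0, 0]

```text
t: 13.5
ee_pos: [0.5787, -0.3491, 0.0083]
ee_rot: [-0.009, -0.707, -0.009, 0.707]
contact_force: [0.2, 0.6, -0.9]
gripper_width: 0.0
```

>>> jog_arm:
  plan:
    - [-1, 0.1, 0, 0, 0, 0, 0]
    - [-1, 0.2, 0, 0, 0, 0, 0]
    - [-1, 0.2, 0, 0, 0, 0, 0]

```text
t: 13.88
ee_pos: [0.5787, -0.3491, 0.0062]
ee_rot: [-0.009, -0.707, -0.009, 0.707]
contact_force: [-0.9, 0.0, 0.8]
gripper_width: 0.0
```

>>> jog_arm:
  plan:
    - [-1, 0.1, 0, 0, 0, 0, 0]
    - [-1, 0.2, 0, 0, 0, 0, 0]
    - [-1, 0.2, 0, 0, 0, 0, 0]

```text
t: 14.25
ee_pos: [0.5787, -0.3491, 0.0042]
ee_rot: [-0.009, -0.707, -0.009, 0.707]
contact_force: [-0.1, -0.4, -0.2]
gripper_width: -0.0001
```

Run:
```python
from h import *
st()
s=arm.capture("scene");t=arm.capture("top");cv2.imwrite("pics/s10.png",s);cv2.imwrite("pics/t10.png",t)
crop(t,340,150,385,200,8,"a.png");crop(s,215,295,265,355,7,"b.png")
a=cv2.imread("a.png");b=cv2.imread("b.png");c=np.zeros((420,720,3),np.uint8);c[:400,:360]=a;c[:420,365:715]=b;cv2.imwrite("pics/c10.png",c)
```

```text
t 14.25 p [ 0.5787 -0.3491  0.0042] yaw -88.52 tx [-0.  0. -1.] F [-0.1 -0.4 -0.2] w -0.0001 q [-0.71  0.51  1.58  0.    1.05  0.83]
```

View pics/c10.png

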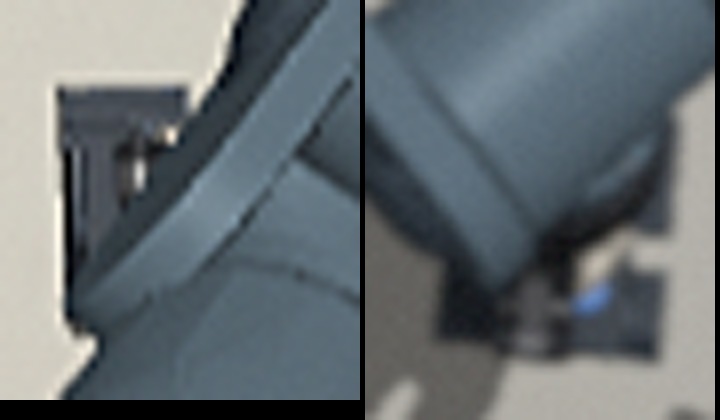

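>>> jog_arm:
  plan:
    - [-1, 0.15, 0, 0, 0, 0, 0]
    - [-1, 0.3, 0, 0, 0, 0, 0]

```text
t: 14.6
ee_pos: [0.5787, -0.3492, 0.0013]
ee_rot: [-0.009, -0.707, -0.009, 0.707]
contact_force: [0.1, 0.3, -0.2]
gripper_width: -0.0003
```

>>> jog_arm:
  plan:
    - [-1, 0.15, 0, 0, 0, 0, 0]
    - [-1, 0.3, 0, 0, 0, 0, 0]

```text
t: 14.85
ee_pos: [0.5788, -0.3494, 0.0007]
ee_rot: [-0.009, -0.707, -0.009, 0.707]
contact_force: [-8.1, 5.0, 17.3]
gripper_width: 0.0004
```

>>> jog_arm:
  plan:
    - [-1, 0.15, 0, 0, 0, 0, 0]
    - [-1, 0.3, 0, 0, 0, 0, 0]

```text
t: 15.1
ee_pos: [0.5789, -0.3495, 0.0005]
ee_rot: [-0.009, -0.706, -0.01, 0.708]
contact_force: [-15.0, 10.6, 33.2]
gripper_width: -0.0001
```

>>> jog_arm:
  plan:
    - [-1, 0.15, 0, 0, 0, 0, 0]
    - [-1, 0.3, 0, 0, 0, 0, 0]

```text
t: 15.35
ee_pos: [0.5789, -0.3496, 0.0004]
ee_rot: [-0.009, -0.706, -0.01, 0.708]
contact_force: [-22.8, 15.1, 49.5]
gripper_width: -0.0001
```

Contact: the force has gone to 50 N at z≈0. I should have stopped after the first 17 N reading instead of batching the calls. I'm backing off straight away.

>>> jog_arm:
  plan:
    - [-1, -1, 0, 0, 0, 0, 0]
    - [-1, -2, 0, 0, 0, 0, 0]
    - [-1, -2.5, 0, 0, 0, 0, 0]

```text
t: 15.72
ee_pos: [0.5788, -0.3492, 0.0176]
ee_rot: [0.009, 0.707, 0.009, -0.707]
contact_force: [-0.8, 0.3, -0.9]
gripper_width: 0.0002
```

Run:
```python
from h import *
st()
s=arm.capture("scene");t=arm.capture("top");cv2.imwrite("pics/s11.png",s);cv2.imwrite("pics/t11.png",t)
```

```text
t 15.72 p [ 0.5788 -0.3492  0.0176] yaw -88.52 tx [ 0. -0. -1.] F [-0.8  0.3 -0.9] w 0.0002 q [-0.71  0.49  1.58  0.    1.07  0.83]
```

View pics/s11.png

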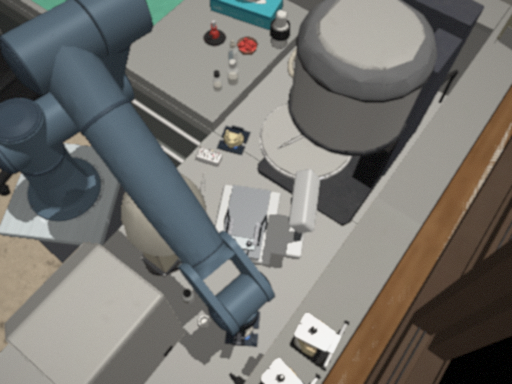

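View pics/t11.png

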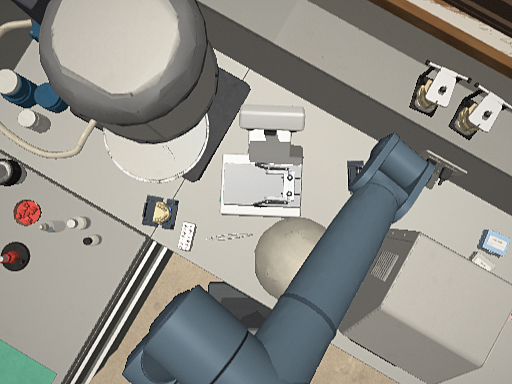

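>>> jog_arm:
  plan:
    - [0.35, -0.5, 0, 0, 0, 0, 0]
    - [0.35, -0.5, 0, 0, 0, 0, 0]
    - [0.35, -0.5, 0, 0, 0, 0, 0]
    - [0.35, 0.5, 0, 0, 0, 0, 0]
    - [0.35, 1.0, 0, 0, 0, 0, 0]
    - [0.35, 1.0, 0, 0, 0, 0, 0]

```text
t: 16.58
ee_pos: [0.5781, -0.3486, 0.0062]
ee_rot: [-0.009, -0.707, -0.01, 0.708]
contact_force: [0.7, 0.1, -0.1]
gripper_width: 0.058
```

Run:
```python
from h import *
st()
s=arm.capture("scene");t=arm.capture("top");cv2.imwrite("pics/s12.png",s);cv2.imwrite("pics/t12.png",t)
crop(t,340,150,385,200,8,"a.png");crop(s,215,295,265,355,7,"b.png")
a=cv2.imread("a.png");b=cv2.imread("b.png");c=np.zeros((420,720,3),np.uint8);c[:400,:360]=a;c[:420,365:715]=b
p=arm.get_obs()['ee_pos']
cv2.imwrite("pics/c12.png",c)
st()
for e in(0,.02,.04):
  for d in (.029,.038,.043): print(e,d,proj("top",p+[0,d,.006+e])[0],proj("scene",p+[0,-d,.006+e])[0])
```

```text
t 16.57 p [ 0.5781 -0.3486  0.0062] yaw -88.52 tx [-0.001  0.001 -1.   ] F [ 0.7  0.1 -0.1] w 0.058 q [-0.71  0.51  1.58  0.    1.05  0.83]
t 16.68 p [ 0.5787 -0.3491  0.0072] yaw -88.52 tx [-0.  0. -1.] F [-0.4 -0.5 -0.6] w 0.0577 q [-0.71  0.51  1.58  0.    1.05  0.83]
0 0.029 [356.87078226 174.58571865] [240.10896785 340.97079461]
0 0.038 [353.65526819 174.5942057 ] [239.65027896 344.61284585]
0 0.043 [351.86896203 174.59892049] [239.39407637 346.64712871]
0.02 0.029 [358.41492141 173.99856765] [240.00421666 339.51183195]
0.02 0.038 [355.14878717 174.00720761] [239.5381706  343.20424622]
0.02 0.043 [353.33436156 174.01200734] [239.2778373  345.26682859]
0.04 0.029 [360.00840632 173.39265318] [239.89623551 338.00788264]
0.04 0.038 [356.69003264 173.40145156] [239.42259308 341.7520578 ]
0.04 0.043 [354.84658813 173.4063393 ] [239.15799409 343.84373052]
```

View pics/c12.png

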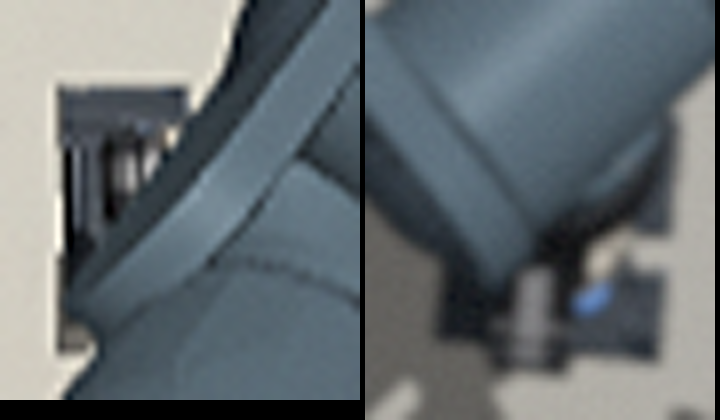

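>>> jog_arm:
  plan:
    - [0.35, 0.15, 0, 0, 0, 0, 0]
    - [0.35, 0.3, 0, 0, 0, 0, 0]
    - [0.35, 0.3, 0, 0, 0, 0, 0]

```text
t: 17.05
ee_pos: [0.5787, -0.3491, 0.0043]
ee_rot: [-0.009, -0.707, -0.009, 0.707]
contact_force: [0.0, 0.4, -0.9]
gripper_width: 0.0575
```

>>> jog_arm:
  plan:
    - [0.35, 0.2, 0, 0, 0, 0, 0]
    - [0.35, 0.3, 0, 0, 0, 0, 0]

```text
t: 17.3
ee_pos: [0.5787, -0.3491, 0.0012]
ee_rot: [-0.009, -0.707, -0.009, 0.707]
contact_force: [0.8, -0.0, 0.1]
gripper_width: 0.058
```

>>> jog_arm:
  plan:
    - [0.35, 0.2, 0, 0, 0, 0, 0]
    - [0.35, 0.3, 0, 0, 0, 0, 0]

```text
t: 17.55
ee_pos: [0.5787, -0.3491, -0.0018]
ee_rot: [-0.009, -0.707, -0.009, 0.707]
contact_force: [-0.7, -0.4, -0.8]
gripper_width: 0.0578
```

>>> jog_arm:
  plan:
    - [0.35, 0.2, 0, 0, 0, 0, 0]
    - [0.35, 0.3, 0, 0, 0, 0, 0]

```text
t: 17.8
ee_pos: [0.5787, -0.3491, -0.0048]
ee_rot: [-0.009, -0.707, -0.009, 0.707]
contact_force: [-0.5, 0.5, -0.4]
gripper_width: 0.0575
```

>>> jog_arm:
  plan:
    - [0.35, 0.2, 0, 0, 0, 0, 0]
    - [0.35, 0.3, 0, 0, 0, 0, 0]

```text
t: 18.05
ee_pos: [0.5787, -0.3491, -0.0078]
ee_rot: [-0.009, -0.707, -0.009, 0.707]
contact_force: [-0.8, -0.3, -0.2]
gripper_width: 0.0577
```

>>> jog_arm:
  plan:
    - [0.35, 0.3, 0, 0, 0, 0, 0]
    - [0.35, 0.6, 0, 0, 0, 0, 0]

```text
t: 18.3
ee_pos: [0.5787, -0.3491, -0.0138]
ee_rot: [-0.009, -0.707, -0.009, 0.707]
contact_force: [-0.2, 0.3, 0.6]
gripper_width: 0.0575
```

>>> jog_arm:
  plan:
    - [0.35, 0.3, 0, 0, 0, 0, 0]
    - [0.35, 0.6, 0, 0, 0, 0, 0]

```text
t: 18.55
ee_pos: [0.5787, -0.3491, -0.0199]
ee_rot: [-0.009, -0.707, -0.009, 0.707]
contact_force: [-0.2, -0.1, 0.0]
gripper_width: 0.0578
```

>>> jog_arm:
  plan:
    - [0.35, 0.3, 0, 0, 0, 0, 0]
    - [0.35, 0.5, 0, 0, 0, 0, 0]

```text
t: 18.8
ee_pos: [0.5787, -0.3491, -0.0249]
ee_rot: [-0.009, -0.707, -0.009, 0.707]
contact_force: [0.8, -0.1, 0.0]
gripper_width: 0.058
```

>>> jog_arm:
  plan:
    - [0.35, 0.2, 0, 0, 0, 0, 0]
    - [0.35, 0.4, 0, 0, 0, 0, 0]
    - [0.35, 0.5, 0, 0, 0, 0, 0]

```text
t: 19.18
ee_pos: [0.5787, -0.3491, -0.0298]
ee_rot: [-0.009, -0.707, -0.009, 0.707]
contact_force: [-0.3, 0.3, 0.0]
gripper_width: 0.0575
```

Run:
```python
from h import *
st()
s=arm.capture("scene");t=arm.capture("top");cv2.imwrite("pics/s13.png",s);cv2.imwrite("pics/t13.png",t)
crop(t,340,150,385,200,8,"a.png");crop(s,215,295,265,355,7,"b.png")
a=cv2.imread("a.png");b=cv2.imread("b.png");c=np.zeros((420,720,3),np.uint8);c[:400,:360]=a;c[:420,365:715]=b
cv2.imwrite("pics/c13.png",c)
```

```text
t 19.18 p [ 0.5787 -0.3491 -0.0298] yaw -88.52 tx [-0.  0. -1.] F [-0.3  0.3  0. ] w 0.0575 q [-0.71  0.56  1.58 -0.    1.    0.83]
```

View pics/c13.png

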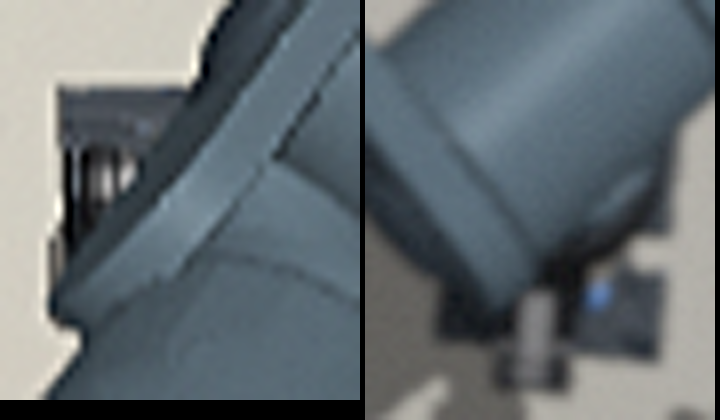

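>>> jog_arm:
  plan:
    - [0.2, 0, 0, 0, 0, 0, 0]
    - [0.0, 0, 0, 0, 0, 0, 0]
    - [0.0, 0, 0, 0, 0, 0, 0]

```text
t: 19.65
ee_pos: [0.5789, -0.3495, -0.0293]
ee_rot: [0.009, 0.707, 0.009, -0.707]
contact_force: [-1.6, -0.9, 0.7]
gripper_width: 0.043
```

>>> jog_arm:
  plan:
    - [-1, 0, 0, 0, 0, 0, 0]
    - [-1, 0, 0, 0, 0, 0, 0]
    - [-1, 0, 0, 0, 0, 0, 0]

```text
t: 20.02
ee_pos: [0.579, -0.3496, -0.0289]
ee_rot: [0.009, 0.707, 0.009, -0.707]
contact_force: [-1.7, -0.7, 5.8]
gripper_width: 0.0405
```

>>> jog_arm:
  plan:
    - [-1, -0.4, 0, 0, 0, 0, 0]
    - [-1, -0.8, 0, 0, 0, 0, 0]
    - [-1, -1.5, 0, 0, 0, 0, 0]
    - [-1, -2.5, 0, 0, 0, 0, 0]
    - [-1, -3.5, 0, 0, 0, 0, 0]
    - [-1, -3.5, 0, 0, 0, 0, 0]

```text
t: 20.78
ee_pos: [0.5797, -0.3499, 0.0071]
ee_rot: [0.01, 0.708, 0.008, -0.706]
contact_force: [1.2, -1.1, -2.5]
gripper_width: 0.0401
```

Run:
```python
from h import *
st()
s=arm.capture("scene");t=arm.capture("top");cv2.imwrite("pics/s14.png",s);cv2.imwrite("pics/t14.png",t)
crop(t,340,150,385,200,8,"a.png");crop(s,215,295,265,355,7,"b.png")
a=cv2.imread("a.png");b=cv2.imread("b.png");c=np.zeros((420,720,3),np.uint8);c[:400,:360]=a;c[:420,365:715]=b
cv2.imwrite("pics/c14.png",c);print(arm.get_obs()['torque'])
```

```text
t 20.77 p [ 0.5797 -0.3499  0.0071] yaw -88.52 tx [ 0.002 -0.002 -1.   ] F [ 1.2 -1.1 -2.5] w 0.0401 q [-0.71  0.51  1.58  0.    1.05  0.83]
[-0.06262812  0.01919554 -0.05372796]
```

View pics/c14.png

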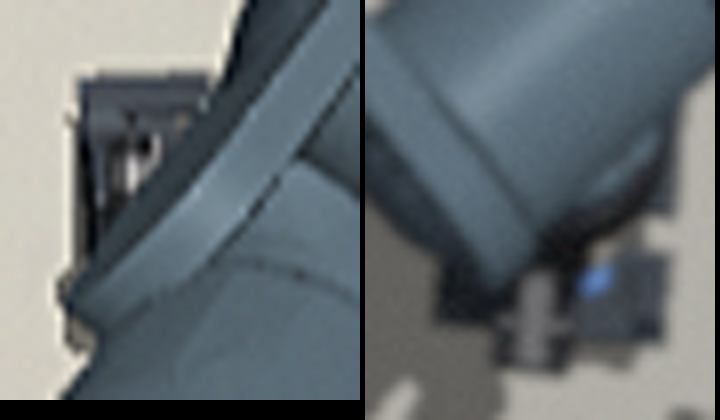

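The carrier is held now: 0.040 m opening, 2.5 N of weight, and both views show it lifted. The reported z reads about 40 mm lower than the true fingertip height. For the set-down I'll use this: carrier underside = reported z + 0.029.

Run:
```python
from sc import *
y=np.radians(-92); a=Rs@np.array([1,0])
c=toW((-.05,0)); p=c+.009*a; print(c,p)
for z in(.2,.06,.02): print(delta([p[0],p[1],z],y))
```

```text
[ 0.55274497 -0.00153046] [ 0.55243088 -0.01052498]
(array([-19.44, -33.92,   1.76]), array([ 0.061, -0.   , -0.   ]))
(array([ -5.44, -33.92,   1.76]), array([ 0.061, -0.   , -0.   ]))
(array([ -1.44, -33.92,   1.76]), array([ 0.061, -0.   , -0.   ]))
```

>>> jog_arm:
  plan:
    - [-1, -4, 0, 0, 0, 0, 0]
    - [-1, -9, 0, 0, 0, 0, 0]
    - [-1, -14, 0, 0, 0, 0, 0]
    - [-1, -18, -2, 0.1, 0, 0, 0]
    - [-1, -19.5, -6, 0.3, 0.02, 0, 0]
    - [-1, -19.5, -11, 0.6, 0.04, 0, 0]
    - [-1, -19.5, -16, 0.9, 0.061, 0, 0]
    - [-1, -19.5, -21, 1.1, 0.061, 0, 0]

```text
t: 21.88
ee_pos: [0.5616, -0.1378, 0.1998]
ee_rot: [0.013, -0.707, 0.012, 0.707]
contact_force: [0.6, 0.7, -3.2]
gripper_width: 0.0408
```

Run:
```python
from h import *
st();y=np.radians(-92); print(delta([.5524,-.0105,.2],y))
```

```text
t 21.88 p [ 0.5616 -0.1378  0.1998] yaw -92.04 tx [-0.001  0.001 -1.   ] F [ 0.6  0.7 -3.2] w 0.0408 q [-0.44  0.07  1.74  0.    1.33  1.17]
(array([-1.000e-02, -1.269e+01,  1.370e+00]), array([-0.001,  0.001,  0.   ]))
```

>>> jog_arm:
  plan:
    - [-1, 0, -4.5, 0.5, 0, 0, 0]
    - [-1, 0, -9, 1, 0, 0, 0]
    - [-1, 0, -12.7, 1.3, 0, 0, 0]
    - [-1, 4, -12.7, 1.3, 0, 0, 0]
    - [-1, 8, -12.7, 1.3, 0, 0, 0]
    - [-1, 12, -12.7, 1.3, 0, 0, 0]
    - [-1, 12, -12.7, 1.3, 0, 0, 0]
    - [-1, 12, -12.7, 1.3, 0, 0, 0]

```text
t: 22.88
ee_pos: [0.5548, -0.0124, 0.0819]
ee_rot: [-0.012, 0.708, -0.013, -0.706]
contact_force: [1.7, -0.0, -1.4]
gripper_width: 0.0401
```

Run:
```python
from h import *
st();y=np.radians(-92); print(delta([.5524,-.0105,.03],y))
s=arm.capture("scene");t=arm.capture("top");cv2.imwrite("pics/s15.png",s);cv2.imwrite("pics/t15.png",t)
crop(t,200,90,340,240,5,"pics/t15c.png");crop(s,190,140,320,270,5,"pics/s15c.png")
```

```text
t 22.88 p [ 0.5548 -0.0124  0.0819] yaw -92.02 tx [ 0.002 -0.    -1.   ] F [ 1.7 -0.  -1.4] w 0.0401 q [-0.23  0.15  1.88  0.    1.11  1.38]
(array([ 5.19, -0.18,  0.26]), array([-0.   , -0.002, -0.   ]))
```

View pics/t15c.png

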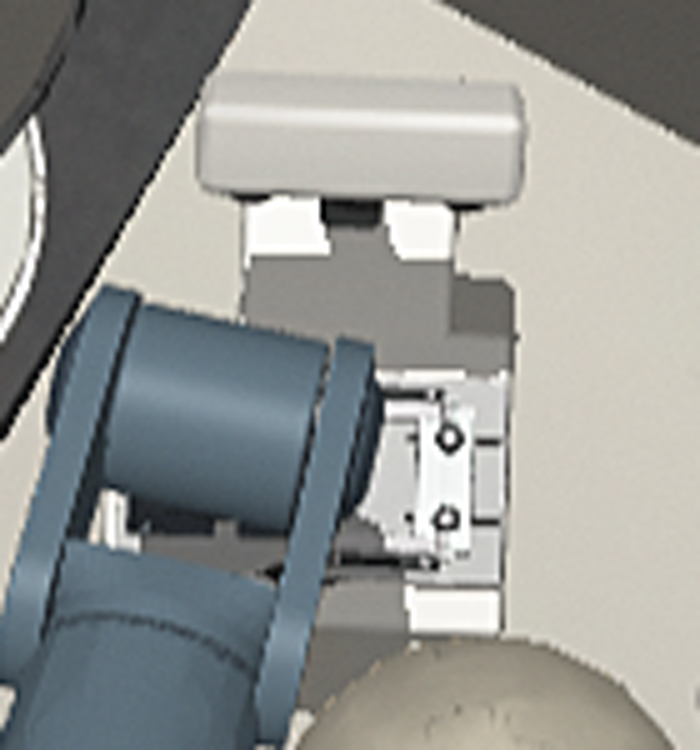

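View pics/s15c.png

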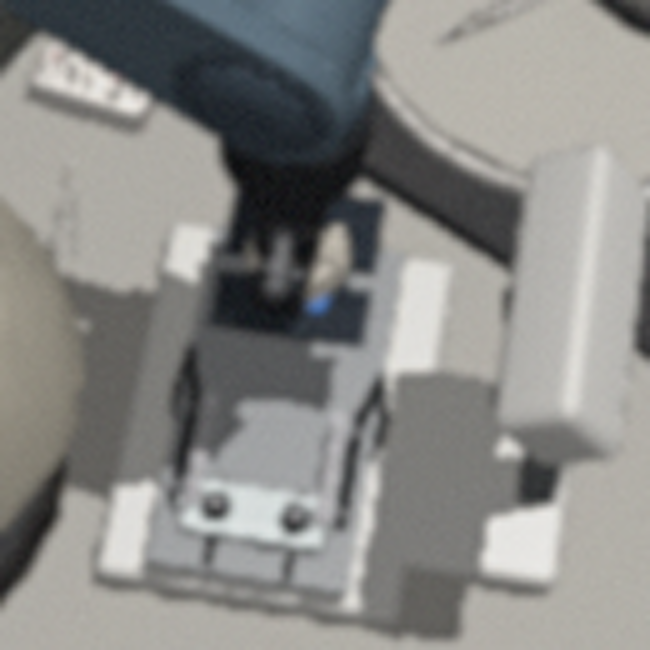

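>>> jog_arm:
  plan:
    - [-1, 0, 0, 0, 0, 0, 0]
    - [-1, 2.5, 0, 0.1, 0, 0, 0]
    - [-1, 5, 0, 0.1, 0, 0, 0]
    - [-1, 5, 0, 0.1, 0, 0, 0]
    - [-1, 5, 0, 0.1, 0, 0, 0]

```text
t: 23.6
ee_pos: [0.5539, -0.0123, 0.0318]
ee_rot: [-0.012, 0.708, -0.013, -0.706]
contact_force: [1.1, 0.3, -1.5]
gripper_width: 0.0405
```

Run:
```python
from sc import *
st();y=np.radians(-92); print(delta([.5524,-.0105,.011],y))
s=arm.capture("scene");cv2.imwrite("pics/s16.png",s)
crop(s,220,165,290,250,8,"pics/s16c.png")
```

```text
t 23.6 p [ 0.5539 -0.0123  0.0318] yaw -92.02 tx [ 0.002 -0.    -1.   ] F [ 1.1  0.3 -1.5] w 0.0405 q [-0.23  0.23  1.9   0.    1.01  1.38]
(array([ 2.08, -0.18,  0.16]), array([-0.   , -0.002, -0.   ]))
```

View pics/s16c.png

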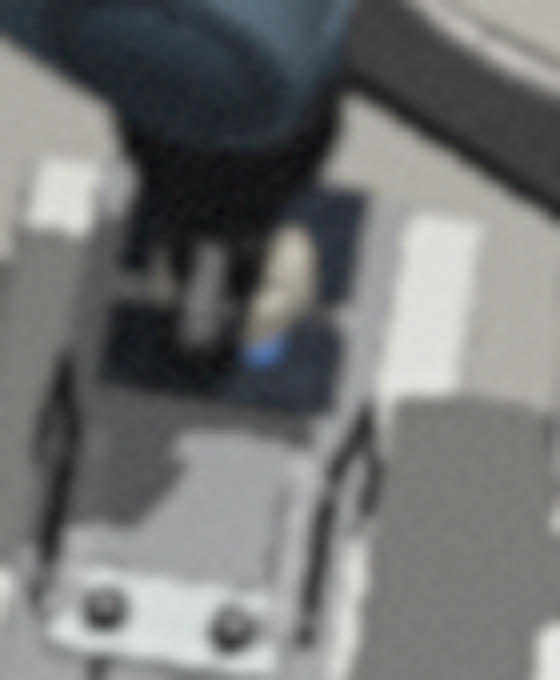

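Run:
```python
from sc import *
for p in((100,383),(330,413)):
    for z in(.062,.05): print(z,(toS(onz("scene",full(p,220,165,8),z))*1000).round(1))
```

```text
0.062 [ -4.  -37.5]
0.05 [ -9.5 -38.8]
0.062 [-5.2 43. ]
0.05 [-10.7  42.5]
```

>>> jog_arm:
  plan:
    - [-1, 0.5, 0, 0.2, 0, 0, 0]
    - [-1, 1.0, 0, 0.2, 0, 0, 0]
    - [-1, 1.5, 0, 0.2, 0, 0, 0]
    - [-1, 1.5, 0, 0.2, 0, 0, 0]

```text
t: 24.15
ee_pos: [0.5503, -0.0119, 0.0147]
ee_rot: [0.013, -0.707, 0.012, 0.707]
contact_force: [-0.1, -0.6, -2.6]
gripper_width: 0.0406
```

>>> jog_arm:
  plan:
    - [-1, 0.1, 0, 0, 0, 0, 0]
    - [-1, 0.2, 0, 0, 0, 0, 0]

```text
t: 24.4
ee_pos: [0.551, -0.0121, 0.0135]
ee_rot: [-0.012, 0.707, -0.012, -0.707]
contact_force: [0.1, 0.1, -3.2]
gripper_width: 0.0401
```

>>> jog_arm:
  plan:
    - [-1, 0.1, 0, 0, 0, 0, 0]
    - [-1, 0.1, 0, 0, 0, 0, 0]

```text
t: 24.65
ee_pos: [0.5508, -0.012, 0.0124]
ee_rot: [0.012, -0.707, 0.012, 0.707]
contact_force: [-0.3, 0.4, -2.7]
gripper_width: 0.0404
```

>>> jog_arm:
  plan:
    - [-1, 0.1, 0, 0, 0, 0, 0]
    - [-1, 0.1, 0, 0, 0, 0, 0]

```text
t: 24.9
ee_pos: [0.5507, -0.012, 0.0113]
ee_rot: [0.012, -0.707, 0.012, 0.707]
contact_force: [-0.4, -1.2, -2.0]
gripper_width: 0.0404
```

>>> jog_arm:
  plan:
    - [-1, 0.1, 0, 0, 0, 0, 0]
    - [-1, 0.1, 0, 0, 0, 0, 0]

```text
t: 25.15
ee_pos: [0.5509, -0.0121, 0.0111]
ee_rot: [0.012, -0.707, 0.012, 0.707]
contact_force: [-3.8, -0.3, 4.5]
gripper_width: 0.0399
```

>>> jog_arm:
  plan:
    - [0.3, 0, 0, 0, 0, 0, 0]
    - [0.3, 0, 0, 0, 0, 0, 0]
    - [0.3, 0, 0, 0, 0, 0, 0]

```text
t: 25.52
ee_pos: [0.551, -0.0121, 0.0104]
ee_rot: [-0.012, 0.707, -0.012, -0.707]
contact_force: [0.3, 0.3, -0.8]
gripper_width: 0.0554
```

The plate is down and released. Next I'll raise the hand clear, move it back behind the tab with the fingers shut, and turn it a quarter so the stiff side of the fingers pushes.

>>> jog_arm:
  plan:
    - [0.3, -1, 0, 0, 0, 0, 0]
    - [0.3, -3.5, 0, 0, 0, 0, 0]
    - [0.3, -7, 0, 0, 0, 0, 0]
    - [0.3, -9.5, 0, 0, 0, 0, 0]
    - [-1, -9.5, 0, 0, -0.15, 0, 0]
    - [-1, -9.5, 0, 0, -0.3, 0, 0]
    - [-1, -9.5, 0, 0, -0.45, 0, 0]
    - [-1, -9.5, 0, 0, -0.6, 0, 0]

```text
t: 26.52
ee_pos: [0.5511, -0.0121, 0.1062]
ee_rot: [0.199, 0.679, 0.199, -0.678]
contact_force: [-0.2, 0.6, 0.4]
gripper_width: 0.0001
```

Run:
```python
from sc import *
st()
s=arm.capture("scene");t=arm.capture("top");cv2.imwrite("pics/s17.png",s);cv2.imwrite("pics/t17.png",t)
crop(s,215,160,290,255,7,"pics/s17c.png")
```

```text
t 26.52 p [ 0.5511 -0.0121  0.1062] yaw -57.36 tx [ 0.001 -0.    -1.   ] F [-0.2  0.6  0.4] w 0.0001 q [-0.23  0.11  1.88 -0.    1.15  0.77]
```

View pics/s17.png

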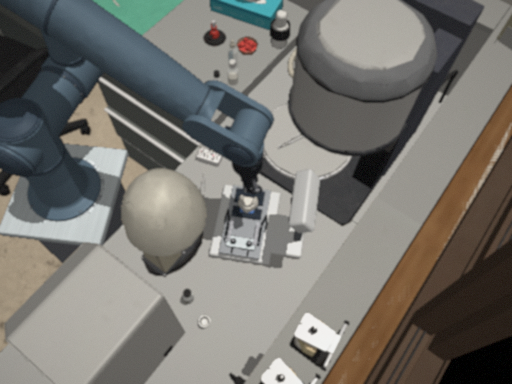

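View pics/t17.png

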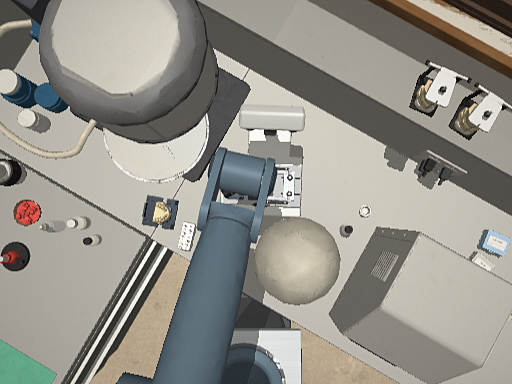

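View pics/s17c.png

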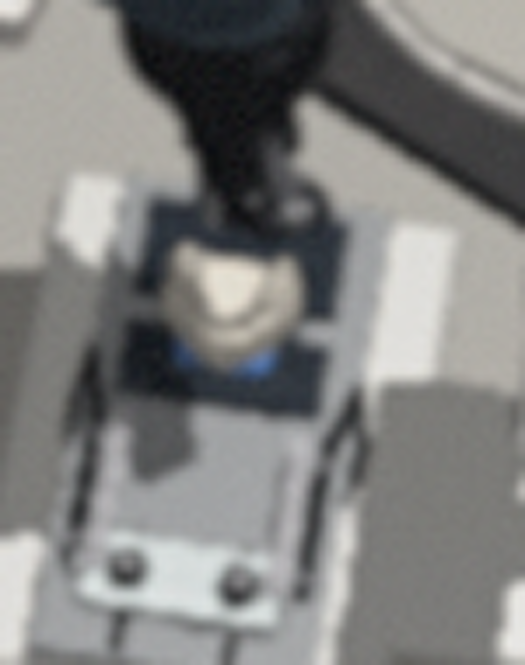

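Run:
```python
from sc import *
for p in((118,388),(318,416)):
    print((toS(onz("scene",full(p,215,160,7),.0415))*1000).round(1))
for p in((128,322),(330,347)): print("notch front",(toS(onz("scene",full(p,215,160,7),.046))*1000).round(1))
print(toS(arm.get_obs()['ee_pos'])*1000)
c=toW((-.114,-.001))
print(c,delta([c[0],c[1],.106],np.radians(-2)))
```

```text
[ -5.3 -40.1]
[-5.6 41.2]
notch front [-32.9 -40.7]
notch front [-34.6  41.7]
[-39.39664982  -1.26385728]
[0.55397915 0.06246545] (array([ 0.01, -6.14, -4.23]), array([-0.971, -0.   , -0.001]))
```

>>> jog_arm:
  plan:
    - [-1, 0, -1, -0.7, -0.16, 0, 0]
    - [-1, 0, -2, -1.4, -0.32, 0, 0]
    - [-1, 0, -3, -2.1, -0.48, 0, 0]
    - [-1, 0, -4, -2.8, -0.64, 0, 0]
    - [-1, 0, -5, -3.5, -0.8, 0, 0]
    - [-1, 0, -6.1, -4.2, -0.97, 0, 0]
    - [-1, 0, -6.1, -4.2, -0.97, 0, 0]
    - [-1, 0, -6.1, -4.2, -0.97, 0, 0]

```text
t: 27.62
ee_pos: [0.5538, 0.0617, 0.1056]
ee_rot: [0.49, 0.51, 0.49, -0.51]
contact_force: [-0.7, -0.7, 0.8]
gripper_width: -0.0
```

Run:
```python
from sc import *
st()
s=arm.capture("scene");t=arm.capture("top");cv2.imwrite("pics/s18.png",s);cv2.imwrite("pics/t18.png",t)
print(toS(arm.get_obs()['ee_pos'])*1000)
c=toW((-.114,-.001))
print(delta([c[0],c[1],.005],np.radians(-2)))
crop(t,150,80,310,230,4,"pics/t18c.png");crop(s,200,100,310,220,5,"pics/s18c.png")
```

```text
t 27.62 p [0.5538 0.0617 0.1056] yaw -2.26 tx [ 0. -0. -1.] F [-0.7 -0.7  0.8] w -0.0 q [-0.09  0.12  1.86 -0.    1.15 -0.05]
[-113.04934328   -1.23653874]
(array([10.05,  0.02, -0.1 ]), array([-0.004,  0.   , -0.   ]))
```

View pics/t18c.png

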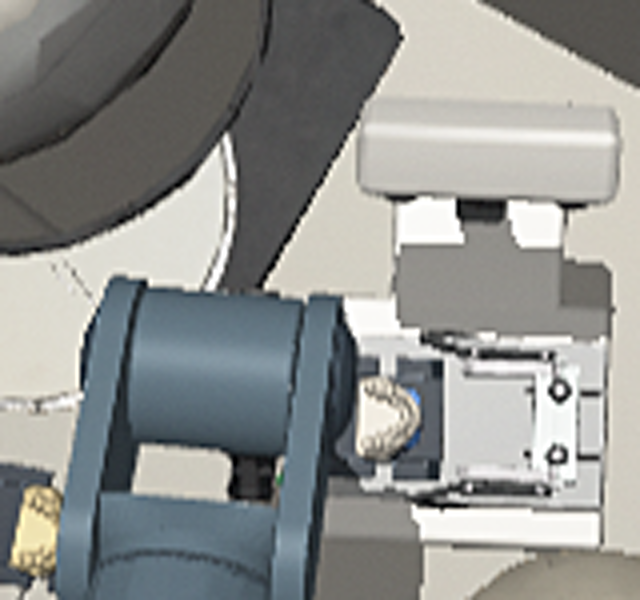

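View pics/s18c.png

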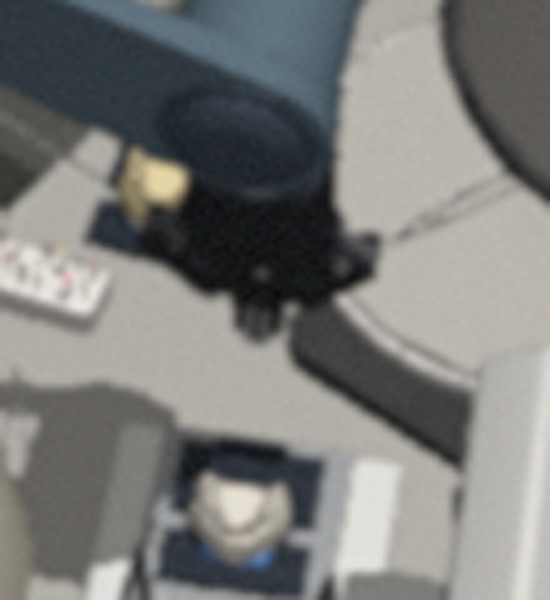

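Run:
```python
from sc import *
p=np.array([.5538,.0617,.1056]); f=full((258,336),200,100,5); print(f)
for e in(0,.02,.04): print(e,proj("scene",p+[0,-.011,e])[0],proj("scene",p+[0,0,e])[0])
```

```text
(251.2, 166.8)
0 [250.66681239 176.06481083] [251.13400008 172.66602549]
0.02 [250.71741623 172.45496311] [251.19084387 169.02337827]
0.04 [250.76943951 168.74385907] [251.24927585 165.27895725]
```

>>> jog_arm:
  plan:
    - [-1, 4, 0, 0, 0, 0, 0]
    - [-1, 8, 0, 0, 0, 0, 0]
    - [-1, 8.5, 0, 0, 0, 0, 0]
    - [-1, 8.5, 0, 0, 0, 0, 0]
    - [-1, 8.5, 0, 0, 0, 0, 0]

```text
t: 28.35
ee_pos: [0.5554, 0.0617, 0.0224]
ee_rot: [0.492, 0.51, 0.49, -0.508]
contact_force: [-0.0, -0.1, 0.4]
gripper_width: 0.0001
```

Run:
```python
from sc import *
st()
s=arm.capture("scene");cv2.imwrite("pics/s19.png",s)
print(toS(arm.get_obs()['ee_pos'])*1000)
crop(s,200,130,310,230,6,"pics/s19c.png")
```

```text
t 28.35 p [0.5554 0.0617 0.0224] yaw -2.09 tx [ 0.004 -0.    -1.   ] F [-0.  -0.1  0.4] w 0.0001 q [-0.09  0.25  1.89 -0.    0.99 -0.06]
[-113.37088333    0.29861028]
```

View pics/s19c.png

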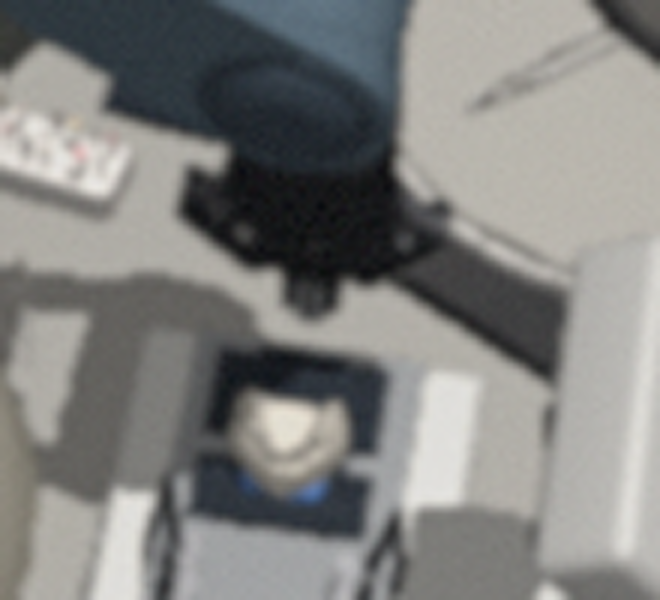

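>>> jog_arm:
  plan:
    - [-1, 0.6, 0, 0, 0, 0, 0]
    - [-1, 1.2, 0, 0, 0, 0, 0]
    - [-1, 1.5, 0, 0, 0, 0, 0]
    - [-1, 1.5, 0, 0, 0, 0, 0]

```text
t: 28.9
ee_pos: [0.5533, 0.062, 0.0049]
ee_rot: [-0.491, -0.509, -0.491, 0.509]
contact_force: [-0.4, 1.5, 0.3]
gripper_width: -0.0003
```

>>> jog_arm:
  plan:
    - [-1, 0, 0, 0.2, 0, 0, 0]
    - [-1, 0, 0, 0.4, 0, 0, 0]

```text
t: 29.15
ee_pos: [0.5537, 0.0578, 0.0056]
ee_rot: [0.491, 0.509, 0.491, -0.509]
contact_force: [0.7, -0.9, -0.3]
gripper_width: 0.0006
```

>>> jog_arm:
  plan:
    - [-1, 0, 0, 0.3, 0, 0, 0]
    - [-1, 0, 0, 0.6, 0, 0, 0]
    - [-1, 0, 0, 0.6, 0, 0, 0]

```text
t: 29.52
ee_pos: [0.5534, 0.0517, 0.0055]
ee_rot: [0.491, 0.509, 0.491, -0.509]
contact_force: [-0.1, 0.7, 0.0]
gripper_width: -0.0
```

>>> jog_arm:
  plan:
    - [-1, 0, 0, 0.3, 0, 0, 0]
    - [-1, 0, 0, 0.6, 0, 0, 0]
    - [-1, 0, 0, 0.8, 0, 0, 0]

```text
t: 29.9
ee_pos: [0.553, 0.0439, 0.0055]
ee_rot: [0.491, 0.509, 0.491, -0.509]
contact_force: [-0.1, 3.5, 0.7]
gripper_width: 0.0
```

Run:
```python
from sc import *
st()
s=arm.capture("scene");cv2.imwrite("pics/s20.png",s)
print(toS(arm.get_obs()['ee_pos'])*1000)
crop(s,210,140,300,250,6,"pics/s20c.png")
```

```text
t 29.9 p [0.553  0.0439 0.0055] yaw -2.07 tx [ 0.  0. -1.] F [-0.1  3.5  0.7] w 0.0 q [-0.13  0.27  1.9   0.    0.97 -0.09]
[-95.22519406  -1.28190018]
```

View pics/s20c.png

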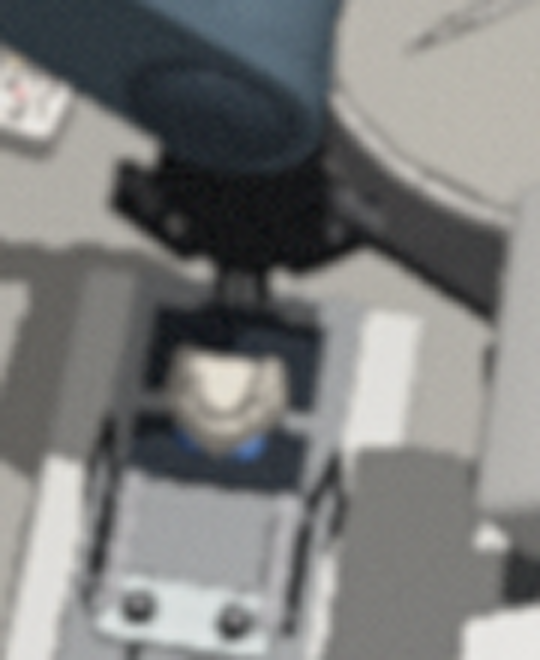

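Run:
```python
from sc import *
for p in((130,468),(303,492)): print((toS(onz("scene",full(p,210,140,6),.0415))*1000).round(1))
```

```text
[  2.6 -39.2]
[ 2.2 42.5]
```

>>> jog_arm:
  plan:
    - [-1, 0, 0, 0.2, 0, 0, 0]
    - [-1, 0, 0, 0.4, 0, 0, 0]
    - [-1, 0, 0, 0.6, 0, 0, 0]

```text
t: 30.32
ee_pos: [0.5528, 0.0379, 0.0054]
ee_rot: [0.491, 0.509, 0.491, -0.509]
contact_force: [0.6, 1.8, 1.4]
gripper_width: 0.0
```

>>> jog_arm:
  plan:
    - [-1, 0, 0, 0.25, 0, 0, 0]
    - [-1, 0, 0, 0.5, 0, 0, 0]
    - [-1, 0, 0, 0.7, 0, 0, 0]

```text
t: 30.7
ee_pos: [0.5526, 0.0309, 0.0055]
ee_rot: [0.491, 0.509, 0.491, -0.509]
contact_force: [0.7, 3.6, 1.1]
gripper_width: 0.0002
```

>>> jog_arm:
  plan:
    - [-1, 0, 0, 0.2, 0, 0, 0]
    - [-1, 0, 0, 0.4, 0, 0, 0]

```text
t: 30.95
ee_pos: [0.5524, 0.0285, 0.0055]
ee_rot: [0.49, 0.51, 0.491, -0.508]
contact_force: [0.7, 10.2, 2.6]
gripper_width: 0.0002
```

>>> jog_arm:
  plan:
    - [-1, 0, 0, 0.15, 0, 0, 0]
    - [-1, 0, 0, 0.3, 0, 0, 0]

```text
t: 31.2
ee_pos: [0.5522, 0.0258, 0.0055]
ee_rot: [0.49, 0.51, 0.492, -0.508]
contact_force: [0.6, 10.7, 3.5]
gripper_width: -0.0002
```

>>> jog_arm:
  plan:
    - [-1, 0, 0, 0.2, 0, 0, 0]
    - [-1, 0, 0, 0.4, 0, 0, 0]

```text
t: 31.45
ee_pos: [0.552, 0.022, 0.0055]
ee_rot: [0.49, 0.51, 0.492, -0.508]
contact_force: [0.4, 10.8, 3.7]
gripper_width: 0.0
```

>>> jog_arm:
  plan:
    - [-1, 0, 0, 0.25, 0, 0, 0]
    - [-1, 0, 0, 0.5, 0, 0, 0]

```text
t: 31.7
ee_pos: [0.5519, 0.0162, 0.0055]
ee_rot: [0.49, 0.509, 0.491, -0.508]
contact_force: [-0.4, 8.7, 2.3]
gripper_width: -0.0004
```

>>> jog_arm:
  plan:
    - [-1, 0, 0, 0.25, 0, 0, 0]
    - [-1, 0, 0, 0.5, 0, 0, 0]

```text
t: 31.95
ee_pos: [0.5517, 0.0112, 0.0054]
ee_rot: [0.49, 0.509, 0.491, -0.508]
contact_force: [0.5, 8.2, 2.5]
gripper_width: 0.0005
```

>>> jog_arm:
  plan:
    - [-1, 0, 0, 0.25, 0, 0, 0]
    - [-1, 0, 0, 0.5, 0, 0, 0]

```text
t: 32.2
ee_pos: [0.5515, 0.0062, 0.0055]
ee_rot: [0.49, 0.51, 0.491, -0.508]
contact_force: [-0.6, 8.8, 3.4]
gripper_width: -0.0004
```

>>> jog_arm:
  plan:
    - [-1, 0, 0, 0.2, 0, 0, 0]
    - [-1, 0, 0, 0.4, 0, 0, 0]

```text
t: 32.45
ee_pos: [0.5513, 0.0022, 0.0054]
ee_rot: [0.49, 0.51, 0.491, -0.508]
contact_force: [0.6, 7.9, 2.0]
gripper_width: -0.0001
```

Run:
```python
from sc import *
st()
s=arm.capture("scene");cv2.imwrite("pics/s21.png",s)
t=arm.capture("top");cv2.imwrite("pics/t21.png",t)
print(toS(arm.get_obs()['ee_pos'])*1000)
crop(s,210,170,290,265,7,"pics/s21c.png")
```

```text
t 32.45 p [0.5513 0.0022 0.0054] yaw -2.08 tx [-0.     0.002 -1.   ] F [0.6 7.9 2. ] w -0.0001 q [-0.2   0.27  1.91  0.    0.96 -0.17]
[-53.19212502  -1.48243198]
```

View pics/s21c.png

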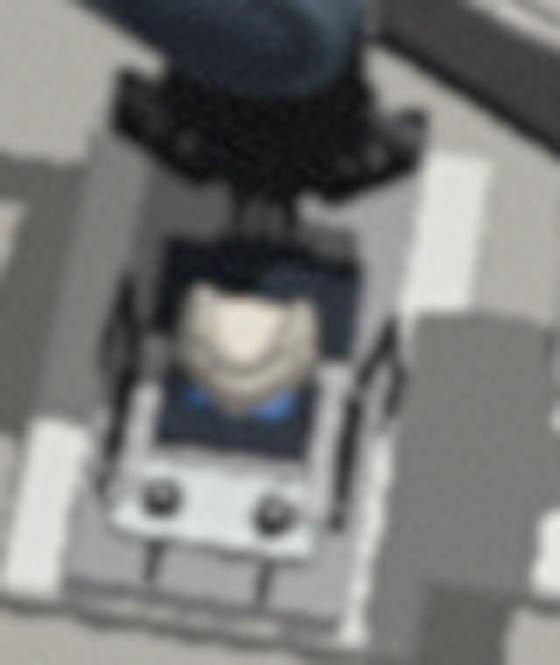

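>>> jog_arm:
  plan:
    - [-1, 0, 0, 0.15, 0, 0, 0]
    - [-1, 0, 0, 0.3, 0, 0, 0]

```text
t: 32.8
ee_pos: [0.5512, -0.0008, 0.0054]
ee_rot: [0.49, 0.509, 0.491, -0.508]
contact_force: [-0.1, 7.8, 1.7]
gripper_width: -0.0
```

>>> jog_arm:
  plan:
    - [-1, 0, 0, 0.1, 0, 0, 0]
    - [-1, 0, 0, 0.2, 0, 0, 0]

```text
t: 33.05
ee_pos: [0.5512, -0.0029, 0.0055]
ee_rot: [0.49, 0.509, 0.491, -0.509]
contact_force: [0.4, 8.1, 2.6]
gripper_width: -0.0001
```

>>> jog_arm:
  plan:
    - [-1, 0, 0, 0.1, 0, 0, 0]
    - [-1, 0, 0, 0.2, 0, 0, 0]

```text
t: 33.3
ee_pos: [0.5511, -0.0052, 0.0054]
ee_rot: [0.491, 0.509, 0.491, -0.509]
contact_force: [0.3, 4.7, 2.8]
gripper_width: -0.0
```

Force is starting to drop.

>>> jog_arm:
  plan:
    - [-1, 0, 0, 0.1, 0, 0, 0]
    - [-1, 0, 0, 0.15, 0, 0, 0]

```text
t: 33.55
ee_pos: [0.5512, -0.0078, 0.0054]
ee_rot: [-0.491, -0.509, -0.491, 0.509]
contact_force: [1.2, 2.4, 0.3]
gripper_width: -0.0
```

>>> jog_arm:
  plan:
    - [-1, 0, 0, 0.1, 0, 0, 0]
    - [-1, 0, 0, 0.1, 0, 0, 0]

```text
t: 33.8
ee_pos: [0.5512, -0.0087, 0.0054]
ee_rot: [-0.491, -0.509, -0.491, 0.509]
contact_force: [0.7, 0.8, 1.7]
gripper_width: -0.0
```

Run:
```python
from sc import *
st()
s=arm.capture("scene");cv2.imwrite("pics/s22.png",s)
t=arm.capture("top");cv2.imwrite("pics/t22.png",t)
crop(s,215,185,275,260,8,"pics/s22c.png");crop(t,250,145,310,220,8,"pics/t22c.png")
```

```text
t 33.8 p [ 0.5512 -0.0087  0.0054] yaw -2.07 tx [ 0. -0. -1.] F [0.7 0.8 1.7] w -0.0 q [-0.22  0.27  1.91 -0.    0.96 -0.19]
```

View pics/s22c.png

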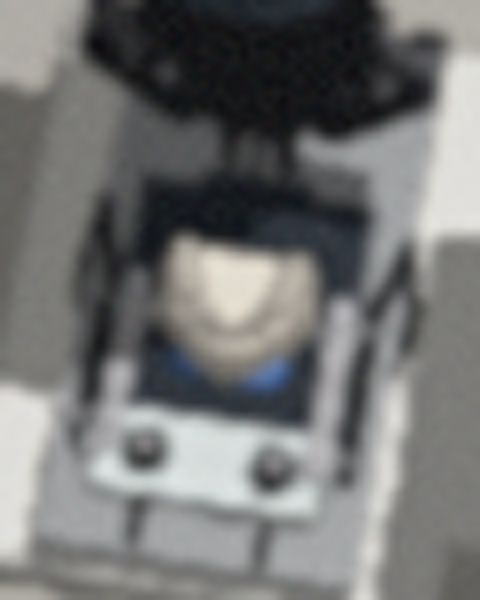

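View pics/t22c.png

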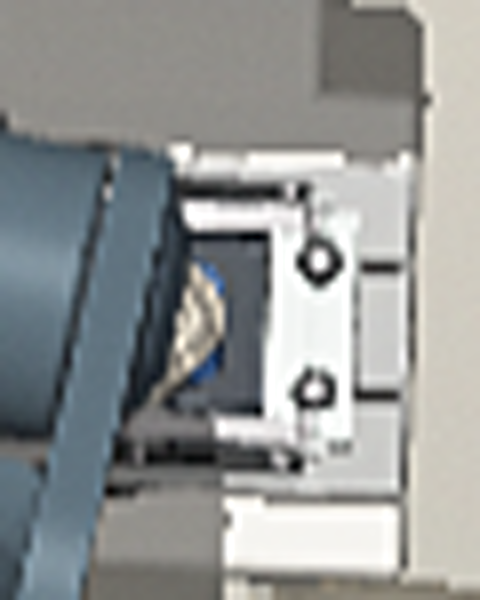

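>>> jog_arm:
  plan:
    - [-1, 0, 0, 0.1, 0, 0, 0]
    - [-1, 0, 0, 0.1, 0, 0, 0]

```text
t: 34.15
ee_pos: [0.5511, -0.0089, 0.0054]
ee_rot: [0.491, 0.509, 0.491, -0.509]
contact_force: [0.7, 5.2, 1.1]
gripper_width: 0.0
```

>>> jog_arm:
  plan:
    - [-1, 0, 0, 0.1, 0, 0, 0]
    - [-1, 0, 0, 0.1, 0, 0, 0]

```text
t: 34.4
ee_pos: [0.5511, -0.009, 0.0054]
ee_rot: [0.49, 0.51, 0.491, -0.508]
contact_force: [2.6, 8.5, 1.3]
gripper_width: -0.0
```

The force profile is as described: about 11 N at the bevels, about 8 N riding, down to 0.8 N, then a hard rise at a fixed position. From first roller contact to the stop was about 38 mm. I'll back off and check.

>>> jog_arm:
  plan:
    - [-1, 0, 0, -0.3, 0, 0, 0]
    - [-1, 0, 0, -1.2, 0, 0, 0]
    - [-1, 0, 0, -2.5, 0, 0, 0]
    - [-1, -4, 0, -3.5, 0, 0, 0]
    - [-1, -9, 0, -4, 0, 0, 0]
    - [-1, -15, 0, -5, 0, 0, 0]
    - [-1, -20, 0, -6, 0, 0, 0]
    - [-1, -20, 0, -6, 0, 0, 0]

```text
t: 35.4
ee_pos: [0.5562, 0.0503, 0.211]
ee_rot: [0.494, 0.511, 0.488, -0.506]
contact_force: [1.1, -0.4, -0.4]
gripper_width: 0.0001
```

Run:
```python
from sc import *
st()
s=arm.capture("scene");cv2.imwrite("pics/s23.png",s)
t=arm.capture("top");cv2.imwrite("pics/t23.png",t)
crop(s,215,175,275,260,8,"pics/s23c.png");crop(t,215,145,315,220,8,"pics/t23c.png")
```

```text
t 35.4 p [0.5562 0.0503 0.211 ] yaw -1.97 tx [ 0.01  -0.001 -1.   ] F [ 1.1 -0.4 -0.4] w 0.0001 q [-0.11  0.01  1.78 -0.    1.34 -0.08]
```

View pics/s23c.png

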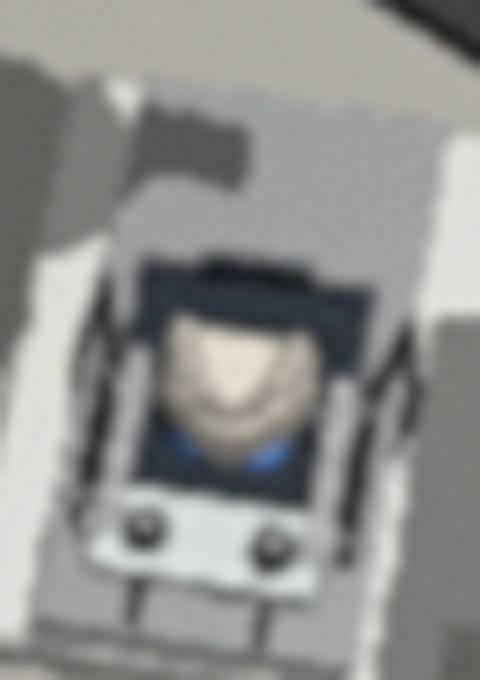

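View pics/t23c.png

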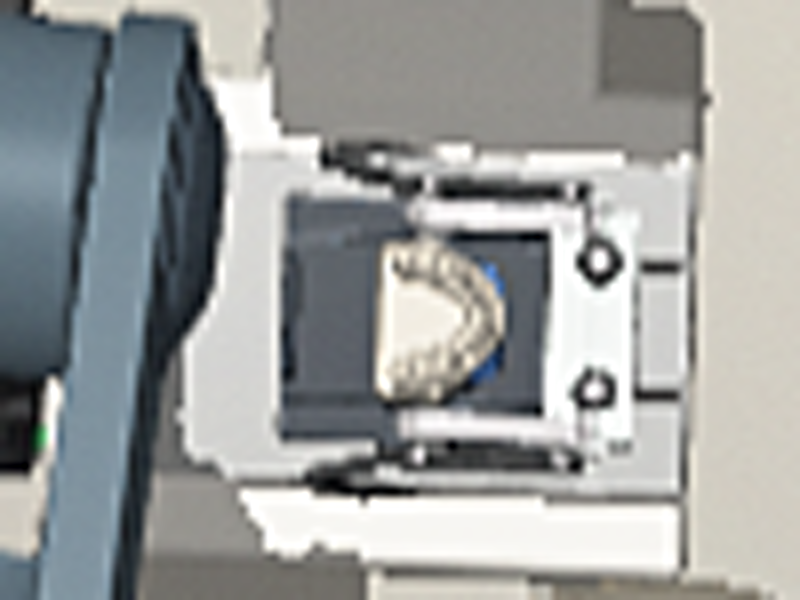

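View pics/t23.png

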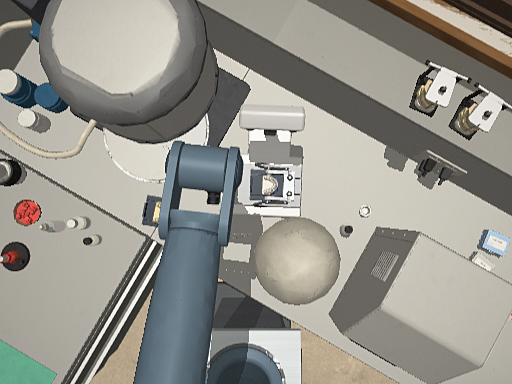

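Run:
```python
from sc import *
for p,z in(((288,195),.046),((282,437),.046),((548,235),.046),((543,410),.046)): print((toS(onz("top",full(p,215,145,8),z))*1000).round(1))
st()
```

```text
[-30.   40.3]
[-29.3 -42.4]
[59.2 29.4]
[ 59.2 -30.4]
t 35.5 p [0.5531 0.05   0.2054] yaw -2.02 tx [ 0. -0. -1.] F [-0.   0.1 -0.2] w -0.0001 q [-0.11  0.01  1.79 -0.    1.34 -0.08]
```

Run:
```python
from h import *
a=[]
for i in(0,21,23):
    a.append(cv2.resize(cv2.imread(f"pics/s{i}.png")[212:252,222:268],None,fx=5.6,fy=8,interpolation=2))
cv2.imwrite("pics/clipS.png",np.hstack(a))
```

```text
(no output)
```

View pics/clipS.png

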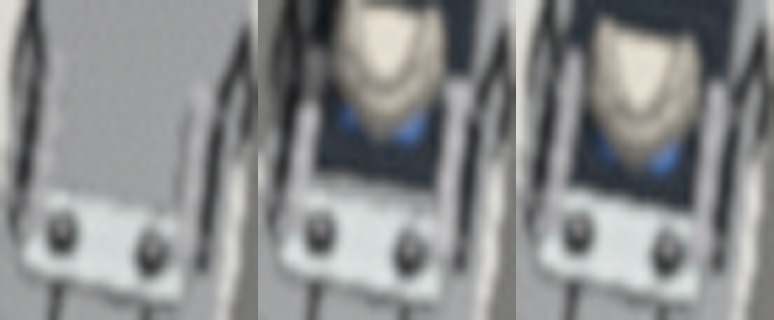

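Run:
```python
from h import *
st(); print(arm.close_job())
```

```text
t 35.5 p [0.5531 0.05   0.2054] yaw -2.02 tx [ 0. -0. -1.] F [-0.   0.1 -0.2] w -0.0001 q [-0.11  0.01  1.79 -0.    1.34 -0.08]
the job is handed in; nothing more can be done
None
```

The white model's carrier is loaded against the stop, and the job was handed in at 35.5 s. I carried it by the stone's base, set it down on the dock front (about 5 N at touch) and let go. I then pushed it in by the tab with shut fingers.

**Last checks**
- **Push force:** it reached about 11 N at the bevels, ran at about 8 N (slightly over the stated 3–7 N), then dropped to 0.8 N. It then rose to 8.5 N with the plate no longer moving, and I stopped there. First roller contact to the stop was about 38 mm.
- **Position:** the last pictures show the plate square, with its leading edge at the bar. The arm was clear and the force near zero.
- **Clips:** that both clips snapped down is judged from the force drop and the plate's position. The pictures are too coarse to show the clip angle on their own.
- **Other things:** I never handled the other things. The last top view shows nothing disturbed, though the arm partly hides the yellow carrier and the tweezers.

**What disagreed or went wrong**
- **Height reading:** the fingertips stood about 40 mm higher than the reported z. My first grasp therefore closed above the stone and missed. I found the offset by touch, and a later camera view agreed with it.
- **Excess force:** while feeling for that offset, I sent several steps without checking between them. The shut fingers pressed on the stone's top with up to about 50 N vertically (about 57 N in all). The tool gave no sign that this damaged or moved anything, but it was harder than intended.

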